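# Lock the serving lift, load it, and reset its stop

### The job

Make the kitchen's serving lift safe by pressing its mushroom stop down until it latches, and let go of it. With the stop latched, set the tall loose carton squarely on the carton that already stands on the lift, and the flat carton squarely on top of that, without dropping them or shifting the column. Then turn the mushroom cap clockwise until it unlatches and let it spring fully up, and leave everything else in place.

Things in the scene. Friction and masses are not known exactly. Their poses are not given: they have to be found in the camera images.
- console: fixed sloping control box on a foot, about 150 x 150 x 140 mm; origin under its foot on the counter; its face slopes down towards its own -x, the face's normal leaning 0.5 rad (29 degrees) from vertical. Flat lamps and a square pad (5 mm high) sit in the face's four corners.
- stop_face (a point): point on the sloping face where the axis of the mushroom stop leaves it; its z axis is the stop's axis, pointing out of the face. Along z: steel collar of radius 18 mm to 10 mm; black plastic cap of radius 22 mm whose rim runs from 20 to 32 mm and crown to 36 mm when up, and about 7 mm lower when latched. Fingers fit round the cap beside the collar.
- stop (a joint): plunge of the mushroom stop, 0 up, 0.009 m pushed to its hard stop, about 0.007 m latched. It resists with 2 N rising to about 7 N at 3 mm, eases, and latches with its catch just before the hard stop; let go short of that it springs back. Brisk presses meet brief peaks of 10 to 20 N before the snap.
- stop_cap (a joint): turn of the mushroom cap, 0 at rest, 1.0 rad fully clockwise seen from in front of the face. With the stop latched the cap turns easily; past about 0.55 rad its catch is clear and a 4 N spring lifts it fully up, 7 mm, if the grip is opened or rises with it; let go, it turns itself back. It cannot be pulled up unturned.
- lift: fixed steel lift platform 220 x 170 mm, top 12 mm above the counter, origin under its centre; an aluminium end rail 90 mm high stands along its far (+x) edge, 110 mm from the centre
- carton_base: closed cardboard carton 64 (x) x 110 (y) x 50 (z) mm, 0.6 kg, standing on the lift; origin at the centre of its underside
- carton_tall: loose closed cardboard carton 64 (x) x 110 (y) x 60 (z) mm; origin at the centre of its underside
- carton_flat: loose closed cardboard carton 64 (x) x 110 (y) x 36 (z) mm; origin at the centre of its underside
- jar: small glass spice jar with a steel cap, 44 mm across, 75 mm high; a bystander, origin at its underside
- bowl: white bowl, 120 mm across, 55 mm high; a bystander, origin at its underside
- mug: white mug, 76 mm across, 85 mm high; a bystander, origin at its underside
- cutter: round steel biscuit cutter (open ring), 64 mm across, 30 mm high; a bystander, origin at its underside
- spatula: spatula lying flat along its x axis; a bystander, origin at its underside
Not all that is in view belongs to the job. Leave any green or yellow look-alike of the carton_flat alone.

How it is judged:
On the way, in this order (a step that is already met when the one before it is completed fails the run):
1. the mushroom stop is latched down (at least 5 mm) and let go (value of joint stop above 0.005 m and contact force between each of the arm, the fingers and console below 0.1 N), for 0.2 s.
2. with the stop down, the tall carton stands squarely on the carton on the lift, let go and at rest (value of joint stop above 0.005 m and horizontal distance between carton_tall and carton_base below 0.012 m and angle between the x axis of carton_tall and the x axis of carton_base, either way round below 0.14 rad and z of carton_tall in the frame of carton_base between 0.045 and 0.055 m and linear speed of carton_tall below 0.03 m/s and angle between carton_tall's own z axis and vertical below 0.08 rad and contact force between each of the arm, the fingers and carton_tall below 0.1 N), for 0.2 s.
3. with the stop down, the flat carton stands squarely on the tall one, let go and at rest (value of joint stop above 0.005 m and horizontal distance between carton_tall and carton_base below 0.012 m and angle between the x axis of carton_tall and the x axis of carton_base, either way round below 0.14 rad and z of carton_tall in the frame of carton_base between 0.045 and 0.055 m and linear speed of each of carton_tall, carton_flat below 0.03 m/s and angle between each of carton_tall, carton_flat's own z axis and vertical below 0.08 rad and horizontal distance between carton_flat and carton_tall below 0.012 m and angle between the x axis of carton_flat and the x axis of carton_tall, either way round below 0.14 rad and z of carton_flat in the frame of carton_tall between 0.055 and 0.065 m and contact force between each of the arm, the fingers and carton_flat below 0.1 N), for 0.2 s.
4. the cap is turned clockwise by 0.25 rad while still down (value of joint stop_cap above 0.25 rad and value of joint stop above 0.005 m).
At the end, for the whole second after the job is handed in: The stop is fully up (within 1.5 mm); the tall carton stands on the lift's carton and the flat one on the tall one, each upright, at rest, within 12 mm of centre and 8 degrees of square with the one below; the lift's carton is within 20 mm of where it stood (value of joint stop below 0.0015 m and horizontal distance between carton_tall and carton_base below 0.012 m and angle between the x axis of carton_tall and the x axis of carton_base, either way round below 0.14 rad and z of carton_tall in the frame of carton_base between 0.045 and 0.055 m and linear speed of each of carton_tall, carton_flat, carton_base below 0.03 m/s and angle between each of carton_tall, carton_flat's own z axis and vertical below 0.08 rad and horizontal distance between carton_flat and carton_tall below 0.012 m and angle between the x axis of carton_flat and the x axis of carton_tall, either way round below 0.14 rad and z of carton_flat in the frame of carton_tall between 0.055 and 0.065 m and distance of carton_base from where it was at the start of the episode below 0.02 m); the robot touches nothing.
It fails at once if the lift's carton is shifted by more than 30 mm (distance of carton_base from where it was at the start of the episode above 0.03 m).
It fails at once if a carton is tipped by more than 35 degrees (angle between any of carton_base, carton_tall, carton_flat's own z axis and vertical above 0.6 rad).
It fails at once if a carton is dropped from more than about 20 mm ((linear speed of carton_tall above 0.63 m/s and contact force between the fingers and carton_tall below 0.05 N) or (linear speed of carton_flat above 0.63 m/s and contact force between the fingers and carton_flat below 0.05 N)).
It fails at once if a bystander is moved by more than 40 mm (distance of any of jar, bowl, mug, cutter, spatula from where it was at the start of the episode above 0.04 m).
It also fails if it takes over 70 s, if anything falls off the work surface, if the arm or the gripper's body presses on something with over 40 N, if the wrist force passes 120 N, or if a joint passes its speed limit or range.

### The arm

A 6-joint arm with a two-finger parallel gripper is mounted at the origin on the work surface. World frame = base frame: x ahead of the robot, y to its left, z up, the work surface at z = 0. Lengths are in m, angles in rad, forces in N, time in s.
With the tool pointing down it reaches from about 0.425 to 0.95 m from the base axis. Payload 3.5 kg.
Tool frame: the origin (TCP) lies midway between the tips of the shut fingers; the grasp point (between the pads) lies 19 mm behind it; z points along the fingers, y is the line along which they close (so a half turn about z gives the same grasp; the last joint's range is limited). The gripper opens to 85 mm and grips with 20 to 120 N. Pads are 22 mm wide; open, the fingers measure 114 mm over their backs; the gripper's body (76 mm by 85 mm) begins 54 mm behind the grasp point. The pads swing forward as they close: fully open they stand 13 mm farther back than shut.
Start: joints at [-1.494, 0.286, 1.577, -0, 1.279, -0.15], TCP at [0.152, -0.658, 0.231] pointing down, gripper open.
Joint ranges: [-2.77, 2.77], [-0.9, 2.22], [0.21, 2.48], [-1.53, 4.67], [0.24, 2.81], [-2.84, 2.84]. Speed limits (rad/s): [2.79, 2.79, 3.14, 3.14, 3.14, 3.14].

### API

Orientations are given as a unit quaternion [x, y, z, w].
In Python, from plant import ctrl gives the robot as it stands.
- The arm moves only by the tool move_arm, never from a script. Its argument "plan" is a list of rows, each an object of numbers: "x", "y", "z": the shift along the tool's x, y, z in m; "yaw": the turn about the tool's z in rad; "fingers": the closure, from 0 (fully open) to 1 (shut). In form: [{"x": .., "y": .., "z": .., "yaw": .., "fingers": ..}, ...]. A call has 1 to 5 rows; each row is the pose to reach, as a shift and turn from the pose commanded when the call began, along the tool's axes at that moment; what a row does not reach only later rows make up. A row lasts 1/10 s, in which the tool goes at most 50 mm and 8.59 degrees, less where a joint would pass 70% of its speed; a pose out of reach is approached as far as the arm can. A call with a gripper value outside its range is refused whole. The fingers move at their own pace and stop on an object; "force" is the grip in N (left out, the last holds). Time passes only in rows, so rows that repeat a pose let the fingers close. It gives the time, the measured TCP pose, the force, the opening and the grip force at its end, in the units of the state.
- ctrl.get_state(): the state, without advancing time (a new reading comes with each control period).
- ctrl.read_camera(name): name is "side" or "top" or "wrist"; returns the picture (480x640x3 uint8, red, green, blue); there is no depth.
- ctrl.camera_model(name): a dict with "intrinsics" (3x3 intrinsics, pixels), "cam_to_world" (4x4, takes a point from camera to world coordinates); the wrist camera has in their place "tool_from_camera" (4x4, takes a point from camera to tool coordinates, whose origin is the TCP and whose axes are the flange's). Camera axes: x right, y up, looking along -z (the intrinsics and any distortion apply to the point x, -y, -z); pixel columns grow to the right and rows downward; lengths in m; the calibration is good to about 2 mm. A picture is of the moment at which its call begins: read the wrist's pose just before it. camera_model takes no time and is no camera call.
- ctrl.sign_off(): hands the job in; it is judged then, once.
The state is a dict: "time": time; "qpos": joint angles; "dq": joint speeds; "joint_efforts": joint torques, N m; "eef_pos": TCP position; "tcp_rot": TCP orientation; "contact_force": force on the tool from outside, world axes, zero at the start; "wrist_torque": the same for the moment, N m; "opening": opening from 0.0 (shut) to 1.0 (fully open); "finger_force": force on a finger pad.
Only numpy, scipy, OpenCV 4.12 (cv2) and the standard library are available. Lean on these libraries where they do the work, as an engineer would, in place of code of your own. Each camera call takes 0.05 s, during which the arm holds its last target. There are 200 camera calls.

## Working session

There is one attempt and no reset: what is moved stays moved. The work goes in short steps, Python scripts to look and compute and a tool call to move; the robot and the scene stay as the last step left them, time stands still between calls to the robot, and variables do not carry over. Pictures are saved under pics/ and viewed, at most 10 in all, crops included, and the job is handed in when it is done.

Besides the shell and the picture viewer there is one more tool, called after ">>>" as name(argument=value, ...), one argument or row to a line, values as JSON. move_arm: Moves the arm, as the interface text tells. Its arguments: {"type":"object","properties":{"plan":{"type":"array"},"force":{"type":"number"}},"required":["plan"]}

```bash
ls; mkdir -p pics
python3 - <<'E'
from plant import ctrl
import cv2,numpy as np
np.set_printoptions(precision=4,suppress=True)
print(ctrl.get_state())
for n in("side","top","wrist"):
    m=ctrl.camera_model(n);print(n,m)
    cv2.imwrite(f"pics/{n}0.png",ctrl.read_camera(n)[:,:,::-1])
E
```

```text
pics
{'time': 0.0, 'qpos': array([-1.494 ,  0.2872,  1.5782,  0.    ,  1.2786, -0.15  ]), 'dq': array([-0.0006,  0.0012,  0.001 ,  0.0019, -0.0013, -0.0002]), 'joint_efforts': array([  0.    , -40.5979, -29.2629,  -0.0001,   0.0057,   0.    ]), 'eef_pos': array([ 0.1518, -0.657 ,  0.2299]), 'tcp_rot': array([ 0.9936,  0.1131,  0.0001, -0.0012]), 'contact_force': array([-0.2701,  0.4195, -0.3431]), 'wrist_torque': array([-0.0035, -0.0902, -0.0157]), 'finger_force': 0.0, 'opening': 0.9987231713704597}
side {'intrinsics': array([[473.2914,   0.    , 320.9924],
       [  0.    , 473.2914, 238.9585],
       [  0.    ,   0.    ,   1.    ]]), 'cam_to_world': array([[-0.9912,  0.1021, -0.0841,  0.4349],
       [-0.1314, -0.6876,  0.7141,  0.7317],
       [ 0.0151,  0.7189,  0.695 ,  0.8016],
       [ 0.    ,  0.    ,  0.    ,  1.    ]])}
top {'intrinsics': array([[582.5854,   0.    , 310.7991],
       [  0.    , 582.5854, 232.4289],
       [  0.    ,   0.    ,   1.    ]]), 'cam_to_world': array([[-0.0104,  0.9843, -0.176 ,  0.3096],
       [-0.9998, -0.0131, -0.0143,  0.0009],
       [-0.0164,  0.1759,  0.9843,  1.358 ],
       [ 0.    ,  0.    ,  0.    ,  1.    ]])}
wrist {'intrinsics': array([[334.9238,   0.    , 321.6119],
       [  0.    , 334.9238, 236.9202],
       [  0.    ,   0.    ,   1.    ]]), 'tool_from_camera': array([[-0.0004,  0.9489,  0.3156,  0.0798],
       [ 1.    ,  0.0002,  0.0006,  0.0009],
       [ 0.0005,  0.3156, -0.9489, -0.1435],
       [ 0.    ,  0.    ,  0.    ,  1.    ]])}
```

View pics/top0.png

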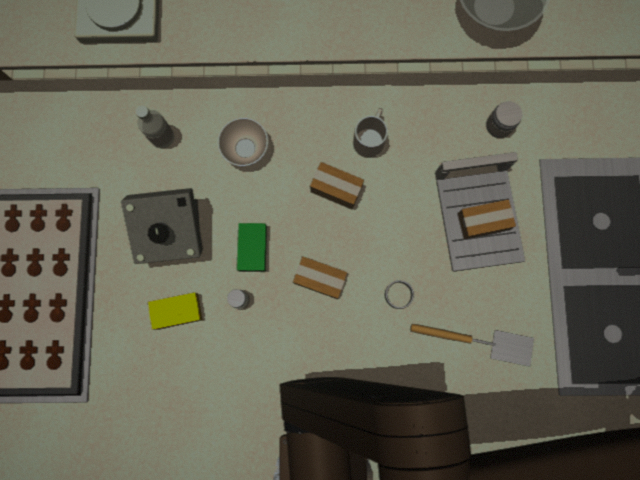

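View pics/side0.png

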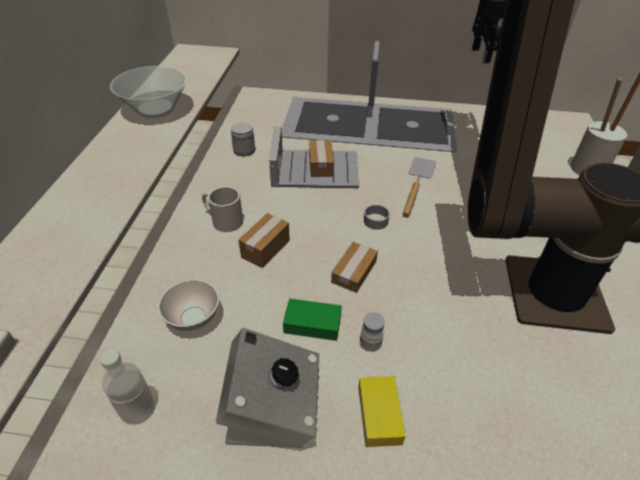

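Top view (up = +x, left = +y): console cap near (157,233), tall carton (337,185), flat carton (321,277), base carton on the lift (488,217), with look-alikes in green (252,247) and yellow (175,310). Side view: cap (285,373), tall (265,240), flat (355,266), base (321,158).

```bash
cat > h.py <<'E'
import cv2,numpy as np
from plant import ctrl
from scipy.spatial.transform import Rotation as R
np.set_printoptions(precision=4,suppress=True)
def cam(n,st=None):
    m=ctrl.camera_model(n);K=m["intrinsics"]
    if n=="wrist":
        st=st or ctrl.get_state();T=np.eye(4);T[:3,:3]=R.from_quat(st["tcp_rot"]).as_matrix();T[:3,3]=st["eef_pos"]
        return K,T@m["tool_from_camera"]
    return K,m["cam_to_world"]
def ray(c,p):
    K,T=c;d=np.linalg.inv(K)@[p[0],p[1],1];d=T[:3,:3]@[d[0],-d[1],-d[2]];return T[:3,3],d/np.linalg.norm(d)
def plane(c,p,z):
    o,d=ray(c,p);return o+d*(z-o[2])/d[2]
def tri(c1,p1,c2,p2):
    (o1,d1),(o2,d2)=ray(c1,p1),ray(c2,p2);A=np.c_[d1,-d2];s=np.linalg.lstsq(A,o2-o1,rcond=None)[0]
    a,b=o1+s[0]*d1,o2+s[1]*d2;return (a+b)/2,np.linalg.norm(a-b)
def proj(c,P):
    K,T=c;q=T[:3,:3].T@(np.asarray(P)-T[:3,3]);q=K@[q[0],-q[1],-q[2]];return q[:2]/q[2]
E
python3 - <<'E'
import cv2
a=cv2.imread('pics/top0.png');b=cv2.imread('pics/side0.png')
r=lambda im,x,y,w,h,s:cv2.resize(im[y:y+h,x:x+w],None,fx=s,fy=s,interpolation=cv2.INTER_CUBIC)
A=cv2.resize(a[160:290,110:240],(300,300)),cv2.resize(a[150:310,280:380],(188,300)),cv2.resize(a[145:275,430:530],(231,300))
B=cv2.resize(b[320:450,215:345],(300,300)),cv2.resize(b[205:305,230:390],(400,250))
import numpy as np
o=np.zeros((600,800,3),np.uint8)
x=0
for i in A:o[:300,x:x+i.shape[1]]=i;x+=i.shape[1]
o[300:,:300]=B[0];o[300:550,300:700]=B[1]
cv2.imwrite('pics/crop.png',o)
for n,im in(('top',a),('side',b)):
  h=cv2.cvtColor(im,cv2.COLOR_BGR2HSV)
  for nm,pts in (('tall',(( 325,180),)),):pass
  m=cv2.inRange(h,(8,120,60),(20,255,255))
  c,_=cv2.findContours(m,0,2)
  print(n,[(cv2.boundingRect(k),cv2.contourArea(k)) for k in c if cv2.contourArea(k)>60])
E
```

```text
top [((411, 325, 61, 18), 368.0), ((294, 275, 47, 23), 371.5), ((300, 257, 47, 23), 326.0), ((467, 218, 48, 18), 378.5), ((462, 200, 48, 17), 335.0), ((311, 179, 46, 25), 364.5), ((318, 163, 45, 24), 294.5)]
side [((332, 243, 45, 48), 623.0), ((242, 221, 46, 46), 473.5), ((239, 214, 33, 38), 185.0), ((404, 182, 15, 34), 141.0), ((310, 141, 23, 35), 415.0), ((611, 74, 29, 56), 144.0)]
```

View pics/crop.png

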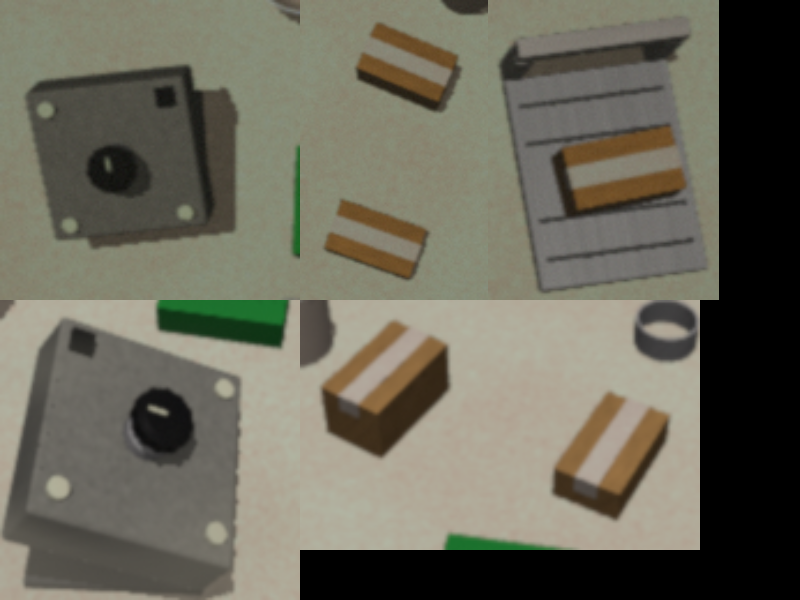

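The crops show the console face with lamps in three corners, a black pad in the fourth, and a white bar on the cap. The two loose cartons have taped tops, and the base carton sits near the middle of the lift. Now to triangulate.

```bash
cat >> h.py <<'E'
def quad(im,box,lo=(5,90,95)):
    "bright brown strips in box -> 4-corner polygon of top face"
    x,y,w,h=box;hs=cv2.cvtColor(im[y:y+h,x:x+w],cv2.COLOR_RGB2HSV)
    m=cv2.inRange(hs,lo,(25,255,255));m=cv2.morphologyEx(m,cv2.MORPH_OPEN,np.ones((2,2)))
    p=np.argwhere(m)[:,::-1].astype(np.int32)
    hull=cv2.convexHull(p)
    q=cv2.approxPolyN(hull,4,ensure_convex=True)[0] if len(hull)>4 else hull[:,0]
    return q.astype(float)+[x,y]
E
python3 - <<'E'
from h import *
a=cv2.imread('pics/top0.png')[:,:,::-1];b=cv2.imread('pics/side0.png')[:,:,::-1]
T,S=cam('top'),cam('side');s=130/300
tp=np.array([[45,110],[165,97],[69,226],[185,213],[110,166]])*s+[110,160]
sp=np.array([[58,187],[82,42],[216,233],[224,88],[160,116]])*s+[215,320]
P=[]
for n,i,j in zip(('NW','pad','SW','SE','cap'),tp,sp):
    q,e=tri(T,i,S,j);P.append(q);print(n,q,e)
P=np.array(P)
c=P[:4].mean(0);n=np.linalg.svd(P[:4]-c)[2][2];n*=np.sign(n[2]);print('face c',c,'n',n,'tilt',np.arccos(n[2]),'az',np.arctan2(n[1],n[0]),'cap height',(P[4]-c)@n)
hv=cv2.cvtColor(a,cv2.COLOR_RGB2HSV);print(hv[185,325],hv[192,322],hv[203,350],hv[205,480],hv[225,490])
hv=cv2.cvtColor(b,cv2.COLOR_RGB2HSV);print(hv[252,345],hv[280,350],hv[270,370],hv[150,314],hv[170,320],hv[255,275])
for nm,bt,bs,z in(('tall',(305,158,65,55),(235,205,60,65),.06),('flat',(290,252,65,52),(328,238,55,55),.036),('base',(455,195,65,45),(305,136,35,45),.062)):
    qt,qs=quad(a,bt,(5,90,100)),quad(b,bs,(5,90,100))
    ct,cs=qt.mean(0),qs.mean(0)
    print(nm,'tri',*tri(T,ct,S,cs),'plane',plane(T,ct,z))
    for q in (qt,): 
        w=np.array([plane(T,k,z)[:2] for k in q]);d=np.roll(w,-1,0)-w
        print(w.tolist(),np.linalg.norm(d,axis=1),np.arctan2(d[:,1],d[:,0]))
    print(qs.tolist(),np.array([np.linalg.norm(plane(S,qs[k],z)-plane(S,qs[k-1],z)) for k in range(4)]),plane(S,cs,z))
E
```

```text
NW [0.5884 0.4098 0.1354] 0.0012435362427283825
pad [0.5999 0.298  0.1331] 0.0013352380644427177
SW [0.4866 0.4001 0.0792] 0.0017048414009087063
SE [0.4976 0.2882 0.0797] 0.0014290468194074223
cap [0.5342 0.3478 0.1316] 0.00039050073635040557
face c [0.5431 0.349  0.1068] n [-0.4688 -0.0544  0.8816] tilt 0.49150066589413516 az -3.0261145098247315 cap height 0.02605283888004813
[ 17 162 113] [ 19 122  46] [ 17 143  59] [ 17 107 110] [ 16 163 111]
[ 18  77 153] [ 17 140  91] [ 17  59 100] [ 16 139 139] [ 16 138  63] [ 17  49 129]
tall tri [ 0.6588 -0.0436  0.0498] 0.0003261234991934967 plane [ 0.6562 -0.0433  0.06  ]
[[0.6063207444260332, -0.0771237782948354], [0.6500319447461094, 0.018230909102446496], [0.7068579244012021, -0.007808924686156105], [0.6624124955992132, -0.10596130704108975]] [0.1049 0.0625 0.1077 0.0631] [ 1.141  -0.4297 -1.996   2.6667]
[[261.0, 251.0], [239.0, 241.0], [268.0, 214.0], [289.0, 223.0]] [0.1085 0.0603 0.1091 0.0601] [ 0.6556 -0.033   0.06  ]
flat tri [ 0.4423 -0.0007  0.0259] 0.0018454248041176826 plane [ 0.4422 -0.0008  0.036 ]
[[0.3947935790331361, -0.03970454982514574], [0.43213258371777097, 0.059524520396545336], [0.4891431226259192, 0.03861045440577092], [0.4534670478020989, -0.06126546488323778]] [0.106  0.0607 0.1061 0.0625] [ 1.2109 -0.3516 -1.9139  2.7894]
[[359.0, 284.0], [332.0, 273.0], [354.0, 242.0], [378.0, 252.0]] [0.1074 0.0645 0.1102 0.0616] [0.4413 0.009  0.036 ]
base tri [ 0.5698 -0.3878  0.0513] 0.0016802019586336198 plane [ 0.5685 -0.3847  0.062 ]
[[0.5284640156976077, -0.3379468913878718], [0.5884124262248862, -0.3256376097210571], [0.6101296602352434, -0.433161144600071], [0.5476429801561282, -0.44221293521514593]] [0.0612 0.1097 0.0631 0.106 ] [ 0.2025 -1.3715 -2.9977  1.7527]
[[311.0, 163.0], [311.0, 141.0], [331.0, 142.0], [335.0, 163.0]] [0.0647 0.1085 0.0573 0.1036] [ 0.567  -0.3717  0.062 ]
```

>>> move_arm(
  plan=[
    {"x": 0.05, "y": -0.02},
    {"x": 0.1, "y": -0.04},
    {"x": 0.14, "y": -0.055},
    {"x": 0.18, "y": -0.07},
    {"x": 0.22, "y": -0.08},
  ],
)

```text
validation failed for argument at $.pl...
```

>>> move_arm(
  plan=[
    {"x": 0.04, "y": -0.015},
    {"x": 0.08, "y": -0.03},
    {"x": 0.12, "y": -0.045},
    {"x": 0.16, "y": -0.06},
    {"x": 0.16, "y": -0.06},
  ],
)

```text
validation failed for argument at $.pl...
```

Run:
```python
from h import *
s=ctrl.get_state();print(s['time'],s['eef_pos'],s['tcp_rot'])
np.savez('w1.npz',im=ctrl.read_camera('wrist'),p=s['eef_pos'],q=s['tcp_rot'])
```

```text
0.15 [ 0.1518 -0.6572  0.2302] [ 0.9936  0.1132  0.     -0.0009]
```

>>> move_arm(
  plan=[
    {"x": 0.02, "y": -0.045},
    {"x": 0.04, "y": -0.09},
    {"x": 0.06, "y": -0.135},
    {"x": 0.08, "y": -0.18},
    {"x": 0.09, "y": -0.22},
  ],
)

```text
validation failed for argument at $.pl...
```

Run:
```python
from h import *
s=ctrl.get_state();print(s['time'],s['eef_pos'],s['tcp_rot'])
np.savez('w2.npz',im=ctrl.read_camera('wrist'),p=s['eef_pos'],q=s['tcp_rot'])
a,b=(np.load(f'w{i}.npz')['im'][:,:,::-1] for i in(1,2))
cv2.imwrite('pics/w12.png',np.vstack([cv2.resize(k,(400,300)) for k in(a,b)]))
```

```text
0.2 [ 0.1518 -0.6573  0.2304] [ 0.9936  0.1132  0.     -0.0007]
```

View pics/w12.png

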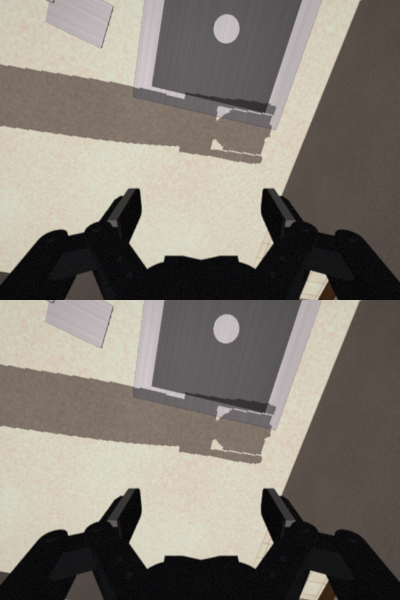

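The arm did not move, because every row needs all the keys. The wrist view shows the fingers at the bottom with tool +x pointing up.

>>> move_arm(
  plan=[
    {"x": 0.05, "y": -0.02, "z": 0, "yaw": 0, "fingers": 0},
    {"x": 0.1, "y": -0.04, "z": 0, "yaw": 0, "fingers": 0},
    {"x": 0.14, "y": -0.055, "z": 0, "yaw": 0, "fingers": 0},
    {"x": 0.18, "y": -0.07, "z": 0, "yaw": 0, "fingers": 0},
    {"x": 0.22, "y": -0.08, "z": 0, "yaw": 0, "fingers": 0},
  ],
)

```text
time: 0.75
eef_pos: [0.3496, -0.5286, 0.2313]
tcp_rot: [0.994, 0.113, -0.0, -0.0]
contact_force: [0.7, 0.2, -0.5]
opening: 1.0
finger_force: 0.0
```

>>> move_arm(
  plan=[
    {"x": 0.04, "y": -0.015, "z": 0, "yaw": 0, "fingers": 0},
    {"x": 0.08, "y": -0.03, "z": 0, "yaw": 0, "fingers": 0},
    {"x": 0.12, "y": -0.045, "z": 0, "yaw": 0, "fingers": 0},
    {"x": 0.16, "y": -0.06, "z": 0, "yaw": 0, "fingers": 0},
    {"x": 0.16, "y": -0.06, "z": 0, "yaw": 0, "fingers": 0},
  ],
)

```text
time: 1.25
eef_pos: [0.4942, -0.4324, 0.2312]
tcp_rot: [0.993, 0.116, 0.001, -0.0]
contact_force: [-0.7, 0.5, 0.1]
opening: 0.996
finger_force: 0.0
```

Run:
```python
from h import *
s=ctrl.get_state();print(s['time'],s['eef_pos'],s['tcp_rot'],abs(s['dq']).max())
np.savez('w1.npz',im=ctrl.read_camera('wrist'),p=s['eef_pos'],q=s['tcp_rot'])
```

```text
1.25 [ 0.4942 -0.4324  0.2312] [ 0.9933  0.116   0.0007 -0.0005] 0.06848046047143139
```

>>> move_arm(
  plan=[
    {"x": 0.02, "y": -0.045, "z": 0, "yaw": 0, "fingers": 0},
    {"x": 0.04, "y": -0.09, "z": 0, "yaw": 0, "fingers": 0},
    {"x": 0.06, "y": -0.135, "z": 0, "yaw": 0, "fingers": 0},
    {"x": 0.06, "y": -0.18, "z": 0, "yaw": 0, "fingers": 0},
    {"x": 0.06, "y": -0.2, "z": 0, "yaw": 0, "fingers": 0},
  ],
)

```text
time: 1.8
eef_pos: [0.5029, -0.2251, 0.231]
tcp_rot: [0.994, 0.114, -0.0, -0.0]
contact_force: [0.3, -0.5, 0.0]
opening: 1.0
finger_force: 0.0
```

Run:
```python
from h import *
s=ctrl.get_state();print(s['time'],s['eef_pos'],s['tcp_rot'],abs(s['dq']).max())
np.savez('w2.npz',im=ctrl.read_camera('wrist'),p=s['eef_pos'],q=s['tcp_rot'])
a,b=(np.load(f'w{i}.npz')['im'][:,:,::-1] for i in(1,2))
cv2.imwrite('pics/w12b.png',np.vstack([cv2.resize(k,(400,300)) for k in(a,b)]))
```

```text
1.8 [ 0.5029 -0.2251  0.231 ] [ 0.9935  0.1138 -0.0004 -0.0004] 0.25840383465853106
```

View pics/w12b.png

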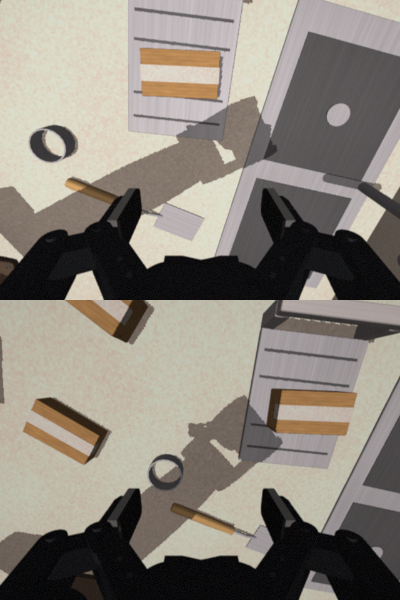

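Both wrist views show the base on the lift. View 2 also shows the flat carton (full-resolution about 105,210). One more view before the console.

>>> move_arm(
  plan=[
    {"x": 0.0, "y": -0.045, "z": 0, "yaw": 0, "fingers": 0.3},
    {"x": 0.0, "y": -0.09, "z": 0, "yaw": 0, "fingers": 1},
    {"x": 0.0, "y": -0.13, "z": 0, "yaw": 0, "fingers": 1},
    {"x": 0.0, "y": -0.13, "z": 0, "yaw": 0, "fingers": 1},
    {"x": 0.0, "y": -0.13, "z": 0, "yaw": 0, "fingers": 1},
  ],
)

```text
time: 2.35
eef_pos: [0.4749, -0.1017, 0.2317]
tcp_rot: [0.994, 0.113, 0.0, 0.001]
contact_force: [0.1, -0.9, 0.9]
opening: 0.145
finger_force: 0.0
```

Run:
```python
from h import *
s=ctrl.get_state();print(s['time'],s['eef_pos'],s['tcp_rot'],abs(s['dq']).max())
np.savez('w3.npz',im=ctrl.read_camera('wrist'),p=s['eef_pos'],q=s['tcp_rot'])
```

```text
2.35 [ 0.4749 -0.1017  0.2317] [0.9936 0.1131 0.0004 0.0008] 0.023330772467358957
```

>>> move_arm(
  plan=[
    {"x": 0.0, "y": -0.045, "z": 0, "yaw": 0, "fingers": 1},
    {"x": 0.0, "y": -0.09, "z": 0, "yaw": 0, "fingers": 1},
    {"x": 0.0, "y": -0.13, "z": 0, "yaw": 0, "fingers": 1},
    {"x": -0.02, "y": -0.17, "z": 0, "yaw": 0, "fingers": 1},
    {"x": -0.03, "y": -0.2, "z": 0, "yaw": 0, "fingers": 1},
  ],
)

```text
time: 2.9
eef_pos: [0.4003, 0.0874, 0.2314]
tcp_rot: [0.994, 0.112, -0.0, 0.0]
contact_force: [1.0, 0.1, 0.3]
opening: -0.005
finger_force: 0.0
```

>>> move_arm(
  plan=[
    {"x": -0.01, "y": -0.045, "z": 0, "yaw": 0.05, "fingers": 1},
    {"x": -0.02, "y": -0.09, "z": 0, "yaw": 0.1, "fingers": 1},
    {"x": -0.03, "y": -0.13, "z": 0, "yaw": 0.1, "fingers": 1},
    {"x": -0.03, "y": -0.15, "z": 0, "yaw": 0.1, "fingers": 1},
    {"x": -0.03, "y": -0.15, "z": 0, "yaw": 0.1, "fingers": 1},
  ],
)

```text
time: 3.4
eef_pos: [0.3383, 0.2276, 0.2317]
tcp_rot: [0.998, 0.064, 0.0, -0.0]
contact_force: [0.8, 0.4, 0.8]
opening: -0.003
finger_force: 0.0
```

Run:
```python
from h import *
s=ctrl.get_state();print(s['time'],s['eef_pos'],s['tcp_rot'],abs(s['dq']).max())
np.savez('w4.npz',im=ctrl.read_camera('wrist'),p=s['eef_pos'],q=s['tcp_rot'])
a,b=(np.load(f'w{i}.npz')['im'][:,:,::-1] for i in(3,4))
cv2.imwrite('pics/w34.png',np.vstack([cv2.resize(a,(400,300)),cv2.resize(b,(400,300))]))
```

```text
3.4 [0.3383 0.2276 0.2317] [ 0.9979  0.0643  0.0003 -0.    ] 0.05372451142993882
```

View pics/w34.png

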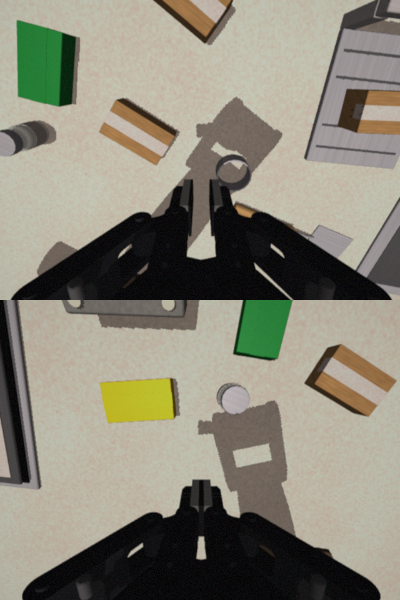

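View 3 (full resolution): flat at about (220,210). View 4: flat at about (560,130), console just at the top edge. On towards the console for two views of it.

>>> move_arm(
  plan=[
    {"x": 0.04, "y": -0.03, "z": 0, "yaw": 0, "fingers": 1},
    {"x": 0.08, "y": -0.06, "z": 0, "yaw": 0, "fingers": 1},
    {"x": 0.08, "y": -0.08, "z": 0, "yaw": 0, "fingers": 1},
    {"x": 0.08, "y": -0.08, "z": 0, "yaw": 0, "fingers": 1},
    {"x": 0.08, "y": -0.08, "z": 0, "yaw": 0, "fingers": 1},
  ],
)

```text
time: 3.95
eef_pos: [0.4079, 0.3147, 0.2309]
tcp_rot: [0.998, 0.063, -0.0, 0.001]
contact_force: [-0.2, 0.2, 0.2]
opening: 0.002
finger_force: 0.0
```

Run:
```python
from h import *
s=ctrl.get_state();print(s['time'],s['eef_pos'],s['tcp_rot'],abs(s['dq']).max())
np.savez('w5.npz',im=ctrl.read_camera('wrist'),p=s['eef_pos'],q=s['tcp_rot'])
```

```text
3.95 [0.4079 0.3147 0.2309] [ 0.998   0.0626 -0.0004  0.0006] 0.03164148500736157
```

>>> move_arm(
  plan=[
    {"x": 0.04, "y": -0.03, "z": 0, "yaw": 0, "fingers": 1},
    {"x": 0.07, "y": -0.05, "z": 0, "yaw": 0, "fingers": 1},
    {"x": 0.07, "y": -0.05, "z": 0, "yaw": 0, "fingers": 1},
    {"x": 0.07, "y": -0.05, "z": 0, "yaw": 0, "fingers": 1},
  ],
)

```text
time: 4.4
eef_pos: [0.4703, 0.3734, 0.2313]
tcp_rot: [0.998, 0.063, -0.0, 0.0]
contact_force: [-0.2, -0.6, -0.3]
opening: -0.0
finger_force: 0.0
```

Run:
```python
from h import *
s=ctrl.get_state();print(s['time'],s['eef_pos'],s['tcp_rot'],abs(s['dq']).max())
np.savez('w6.npz',im=ctrl.read_camera('wrist'),p=s['eef_pos'],q=s['tcp_rot'])
a,b=(np.load(f'w{i}.npz')['im'][:,:,::-1] for i in(5,6))
cv2.imwrite('pics/w56.png',np.vstack([a[0:300,:],b[0:300,:]]))
def C(i):
    z=np.load(f'w{i}.npz');return z['im'],cam('wrist',dict(eef_pos=z['p'],tcp_rot=z['q']))
def run(nm,i,bi,j,bj,z):
    (A,ca),(B,cb)=C(i),C(j)
    qa,qb=quad(A,bi,(5,90,130)),quad(B,bj,(5,90,130))
    print(nm,'tri',*tri(ca,qa.mean(0),cb,qb.mean(0)))
    for c,q in((ca,qa),(cb,qb)):
        w=np.array([plane(c,k,z)[:2] for k in q]);d=np.roll(w,-1,0)-w
        print(w.mean(0),np.linalg.norm(d,axis=1),np.arctan2(d[:,1],d[:,0]),q.tolist())
run('base',1,(215,65,145,100),2,(430,135,145,90),.062)
run('flat',3,(150,150,140,120),4,(480,65,160,125),.036)
```

```text
4.4 [0.4703 0.3734 0.2313] [ 0.998   0.0628 -0.0003  0.0004] 0.030897226727578348
base tri [ 0.5714 -0.385   0.0621] 8.787837960836358e-05
[ 0.5704 -0.3853] [0.1094 0.0629 0.1091 0.0636] [ 1.7461  0.1849 -1.3888 -2.9519] [[348.0, 160.0], [228.0, 153.0], [225.0, 77.0], [353.0, 84.0]]
[ 0.5703 -0.3854] [0.1093 0.0631 0.1091 0.0627] [ 1.7626  0.1835 -1.383  -2.9542] [[554.0, 217.0], [441.0, 213.0], [452.0, 145.0], [572.0, 150.0]]
flat tri [ 0.4437 -0.0001  0.0364] 0.00010494225914637637
[ 0.4423 -0.0011] [0.1086 0.0625 0.1087 0.0629] [ 1.2139 -0.3622 -1.9247  2.7783] [[250.0, 265.0], [159.0, 212.0], [186.0, 161.0], [280.0, 219.0]]
[ 0.4425 -0.0013] [0.1091 0.0628 0.1087 0.0626] [ 1.2076 -0.3684 -1.9359  2.7798] [[590.0, 187.0], [504.0, 134.0], [547.0, 71.0], [635.0, 130.0]]
```

View pics/w56.png

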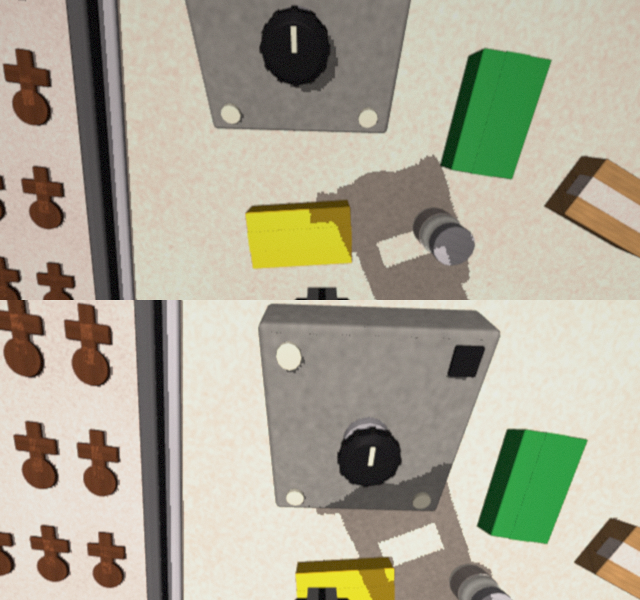

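Wrist measurements match the given heights: base top 0.062, flat top 0.036. In view 6 the cap is at about (370,157), lamps at (288,57), (294,198) and (421,201), pad at (466,61). In view 5 the cap is at (294,46), lamps at (231,114) and (368,119).

Run:
```python
from h import *
def C(i):
    z=np.load(f'w{i}.npz');return z['im'],cam('wrist',dict(eef_pos=z['p'],tcp_rot=z['q']))
(A,ca),(B,cb)=C(5),C(6)
SW,e1=tri(ca,(231,114),cb,(294,198));SE,e2=tri(ca,(368,119),cb,(421,201));print(SW,e1,SE,e2)
d=SE-SW;az=np.arctan2(d[1],d[0])+np.pi/2;print('console x heading',az)
n=np.array([-np.sin(.5)*np.cos(az),-np.sin(.5)*np.sin(az),np.cos(.5)])
f=(SW+SE)/2
def pl(c,p,h):
    o,r=ray(c,p);return o+r*((f+n*h-o)@n)/(r@n)
NW=pl(cb,(288,57),0);PD=pl(cb,(466,61),4);print('NW',NW,'pad',PD,np.linalg.norm(NW-SW),np.linalg.norm(SE-SW),np.linalg.norm(PD-SE))
fc=(NW+SE)/2;print('face centre',fc)
cs=[]
for im,c,(x,y,w,h) in((A,ca,(250,0,95,95)),(B,cb,(325,120,85,75))):
    g=im[y:y+h,x:x+w].max(2);m=(g<50).astype(np.uint8)
    k,_=cv2.findContours(m,0,2);k=max(k,key=cv2.contourArea);E=cv2.fitEllipse(cv2.convexHull(k));p=np.array(E[0])+[x,y];print(E,p);cs.append(p)
    for hh in(28,32,36):q=pl(c,p,hh/1e3);print(hh,q,'axis foot',q-n*hh/1e3)
q,e=tri(ca,cs[0],cb,cs[1]);print('tri',q,e,'h',(q-f)@n,'foot',q-n*((q-f)@n))
q,e=tri(ca,(294,39),cb,(371.5,156.5));print('bar',q,e,'h',(q-f)@n,'foot',q-n*((q-f)@n))
np.savez('face.npz',n=n,f=f,az=az)
```

```text
[0.4865 0.3986 0.0825] 0.00103504787844403 [0.4971 0.286  0.08  ] 6.512237433441084e-06
console x heading 0.09367315886185668
NW [0.5879 0.4087 0.1369] pad [-0.2751  1.808   4.297 ] 0.1155375540782304 0.11312028252404464 4.549241879979209
face centre [0.5425 0.3474 0.1084]
((44.98005294799805, 46.10514831542969), (69.78239440917969, 80.53716278076172), 170.05674743652344) [294.9801  46.1051]
28 [0.5324 0.3462 0.1354] axis foot [0.5458 0.3475 0.1108]
32 [0.5316 0.3458 0.1395] axis foot [0.5469 0.3473 0.1115]
36 [0.5309 0.3454 0.1437] axis foot [0.548  0.3471 0.1121]
((43.830535888671875, 36.590599060058594), (58.90980911254883, 64.03705596923828), 67.64224243164062) [368.8305 156.5906]
28 [0.5334 0.3472 0.136 ] axis foot [0.5468 0.3485 0.1114]
32 [0.5337 0.3479 0.1408] axis foot [0.549  0.3494 0.1127]
36 [0.5341 0.3486 0.1456] axis foot [0.5513 0.3502 0.114 ]
tri [0.5331 0.3466 0.1316] 3.1851585075301223e-06 h 0.024328938303449277 foot [0.5447 0.3477 0.1103]
bar [0.5344 0.3465 0.1441] 0.0003602003572365538 h 0.03463304652868574 foot [0.5509 0.3481 0.1137]
```

>>> move_arm(
  plan=[
    {"x": 0.03, "y": 0.02, "z": 0.02, "yaw": 0, "fingers": 1},
    {"x": 0.048, "y": 0.034, "z": 0.045, "yaw": 0, "fingers": 1},
    {"x": 0.048, "y": 0.034, "z": 0.077, "yaw": 0, "fingers": 1},
    {"x": 0.048, "y": 0.034, "z": 0.077, "yaw": 0, "fingers": 1},
  ],
  force=60,
)

```text
time: 4.85
eef_pos: [0.5187, 0.344, 0.1496]
tcp_rot: [0.998, 0.062, -0.005, 0.002]
contact_force: [-0.2, 0.2, 0.8]
opening: -0.004
finger_force: 0.0
```

>>> move_arm(
  plan=[
    {"x": 0.001, "y": 0, "z": 0.002, "yaw": 0, "fingers": 1},
    {"x": 0.002, "y": 0, "z": 0.0035, "yaw": 0, "fingers": 1},
    {"x": 0.003, "y": 0, "z": 0.0053, "yaw": 0, "fingers": 1},
    {"x": 0.0039, "y": 0, "z": 0.007, "yaw": 0, "fingers": 1},
    {"x": 0.0048, "y": 0, "z": 0.0088, "yaw": 0, "fingers": 1},
  ],
)

```text
time: 5.35
eef_pos: [0.527, 0.348, 0.1464]
tcp_rot: [0.998, 0.064, 0.001, -0.0]
contact_force: [-0.4, 0.1, -0.9]
opening: 0.001
finger_force: 0.0
```

>>> move_arm(
  plan=[
    {"x": 0.001, "y": 0, "z": 0.0018, "yaw": 0, "fingers": 1},
    {"x": 0.002, "y": 0, "z": 0.0035, "yaw": 0, "fingers": 1},
    {"x": 0.0028, "y": 0, "z": 0.0053, "yaw": 0, "fingers": 1},
    {"x": 0.0028, "y": 0, "z": 0.0053, "yaw": 0, "fingers": 1},
  ],
)

```text
time: 5.75
eef_pos: [0.5295, 0.3481, 0.1407]
tcp_rot: [0.998, 0.063, -0.0, -0.0]
contact_force: [-1.8, -0.6, 3.2]
opening: -0.0
finger_force: 2.1
```

>>> move_arm(
  plan=[
    {"x": 0.001, "y": 0, "z": 0.0018, "yaw": 0, "fingers": 1},
    {"x": 0.002, "y": 0, "z": 0.0035, "yaw": 0, "fingers": 1},
    {"x": 0.002, "y": 0, "z": 0.0035, "yaw": 0, "fingers": 1},
  ],
)

```text
time: 6.05
eef_pos: [0.5316, 0.3483, 0.1366]
tcp_rot: [0.998, 0.063, 0.0, -0.0]
contact_force: [-0.1, 0.9, -0.2]
opening: 0.001
finger_force: 0.0
```

>>> move_arm(
  plan=[
    {"x": 0.0008, "y": 0, "z": 0.0014, "yaw": 0, "fingers": 1},
    {"x": 0.0015, "y": 0, "z": 0.0027, "yaw": 0, "fingers": 1},
    {"x": 0.0015, "y": 0, "z": 0.0027, "yaw": 0, "fingers": 1},
  ],
)

```text
time: 6.35
eef_pos: [0.5331, 0.3485, 0.1341]
tcp_rot: [0.998, 0.063, -0.0, -0.0]
contact_force: [-2.7, -0.3, 2.7]
opening: 0.0
finger_force: 1.6
```

>>> move_arm(
  plan=[
    {"x": 0.0005, "y": 0, "z": 0.0009, "yaw": 0, "fingers": 1},
    {"x": 0.001, "y": 0, "z": 0.0018, "yaw": 0, "fingers": 1},
    {"x": 0.001, "y": 0, "z": 0.0018, "yaw": 0, "fingers": 1},
  ],
)

```text
time: 6.65
eef_pos: [0.5334, 0.3486, 0.1338]
tcp_rot: [0.998, 0.063, -0.001, 0.0]
contact_force: [-5.7, -1.8, 9.3]
opening: -0.001
finger_force: 5.5
```

>>> move_arm(
  plan=[
    {"x": 0.0005, "y": 0, "z": 0.001, "yaw": 0, "fingers": 1},
    {"x": 0.0005, "y": 0, "z": 0.001, "yaw": 0, "fingers": 1},
    {"x": -0.005, "y": 0, "z": -0.01, "yaw": 0, "fingers": 1},
    {"x": -0.02, "y": 0, "z": -0.035, "yaw": 0, "fingers": 1},
    {"x": -0.05, "y": -0.01, "z": -0.07, "yaw": 0, "fingers": 1},
  ],
)

```text
time: 7.15
eef_pos: [0.4829, 0.3507, 0.2003]
tcp_rot: [0.998, 0.062, -0.002, 0.001]
contact_force: [-0.5, 0.3, -1.0]
opening: 0.001
finger_force: 0.0
```

>>> move_arm(
  plan=[
    {"x": -0.01, "y": -0.01, "z": -0.03, "yaw": 0, "fingers": 0.5},
    {"x": -0.01, "y": -0.01, "z": -0.03, "yaw": 0, "fingers": 0},
    {"x": -0.01, "y": -0.01, "z": -0.03, "yaw": 0, "fingers": 0},
  ],
)

```text
time: 7.45
eef_pos: [0.4722, 0.3611, 0.2328]
tcp_rot: [0.998, 0.064, 0.001, -0.0]
contact_force: [0.5, -1.0, -0.5]
opening: 0.509
finger_force: 0.0
```

Run:
```python
from h import *
s=ctrl.get_state();print(s['time'],s['eef_pos'],s['tcp_rot'],abs(s['dq']).max())
im=ctrl.read_camera('wrist');np.savez('w7.npz',im=im,p=s['eef_pos'],q=s['tcp_rot'])
c=cam('wrist',s);F=np.load('face.npz');n=F['n']
crown=np.array([.532,.3467,.144])
g=np.where((im.max(2)>170),255,0).astype(np.uint8)
for d in(0,.007):
    p=proj(c,crown-n*d);print(d,p)
x,y=p.astype(int);k=im[y-35:y+35,x-35:x+35].max(2)
m=(k<50).astype(np.uint8);ct,_=cv2.findContours(m,0,2);K=max(ct,key=cv2.contourArea);print(cv2.fitEllipse(cv2.convexHull(K)),[x-35,y-35])
z=np.zeros_like(m);cv2.drawContours(z,[cv2.convexHull(K)],-1,1,-1);z=cv2.erode(z,np.ones((5,5)))
b=np.argwhere((k>130)&(z>0));print('bar',b.mean(0)[::-1]+[x-35,y-35],len(b))
# previous bar in w6
w=np.load('w6.npz');c6=cam('wrist',dict(eef_pos=w['p'],tcp_rot=w['q']))
for d in(0,.007):
  # bar centre estimate up, then down
  q=np.array([.5344,.3465,.1441])-n*d;print('bar pred',d,proj(c,q))
```

```text
7.45 [0.4722 0.3611 0.2328] [ 0.998   0.0637  0.0012 -0.0003] 0.036642389288175134
0 [352.4078 160.5261]
0.007 [351.9453 154.7332]
((34.86858367919922, 32.53175735473633), (57.74217224121094, 61.93949508666992), 75.17943572998047) [np.int64(316), np.int64(119)]
bar [352.4149 150.8085] 94
bar pred 0 [353.2632 156.9886]
bar pred 0.007 [352.7814 151.2479]
```

Latched: the bar is seen at the position predicted for 7 mm down. Now to view the tall carton.

>>> move_arm(
  plan=[
    {"x": 0.0, "y": 0.05, "z": 0, "yaw": 0, "fingers": 0},
    {"x": 0.0, "y": 0.1, "z": 0, "yaw": 0, "fingers": 0},
    {"x": 0.0, "y": 0.15, "z": 0, "yaw": 0, "fingers": 0},
    {"x": 0.0, "y": 0.2, "z": 0, "yaw": 0, "fingers": 0},
    {"x": 0.0, "y": 0.25, "z": 0, "yaw": 0, "fingers": 0},
  ],
)

```text
time: 8.0
eef_pos: [0.5028, 0.1103, 0.2298]
tcp_rot: [0.998, 0.063, -0.002, 0.0]
contact_force: [0.3, 0.3, 0.4]
opening: 1.0
finger_force: 0.0
```

>>> move_arm(
  plan=[
    {"x": 0.0, "y": 0.04, "z": 0, "yaw": 0, "fingers": 0},
    {"x": 0.01, "y": 0.07, "z": 0, "yaw": 0, "fingers": 0},
    {"x": 0.01, "y": 0.07, "z": 0, "yaw": 0, "fingers": 0},
    {"x": 0.01, "y": 0.07, "z": 0, "yaw": 0, "fingers": 0},
  ],
)

```text
time: 8.4
eef_pos: [0.5218, 0.0438, 0.2301]
tcp_rot: [0.998, 0.062, -0.002, -0.0]
contact_force: [0.3, 0.2, 0.2]
opening: 0.996
finger_force: 0.0
```

Run:
```python
from h import *
s=ctrl.get_state();print(s['time'],s['eef_pos'],s['tcp_rot'],abs(s['dq']).max())
np.savez('w8.npz',im=ctrl.read_camera('wrist'),p=s['eef_pos'],q=s['tcp_rot'])
print(proj(cam('wrist',s),[.6565,-.0433,.06]))
```

```text
8.4 [0.5218 0.0438 0.2301] [ 0.9981  0.0621 -0.0018 -0.0005] 0.03528229965940891
[442.6299  71.1146]
```

>>> move_arm(
  plan=[
    {"x": 0.02, "y": 0.045, "z": 0, "yaw": 0, "fingers": 0},
    {"x": 0.03, "y": 0.09, "z": 0, "yaw": 0, "fingers": 0},
    {"x": 0.03, "y": 0.11, "z": 0, "yaw": 0, "fingers": 0},
    {"x": 0.03, "y": 0.11, "z": 0, "yaw": 0, "fingers": 0},
    {"x": 0.03, "y": 0.11, "z": 0, "yaw": 0, "fingers": 0},
  ],
)

```text
time: 8.95
eef_pos: [0.5656, -0.0594, 0.2314]
tcp_rot: [0.998, 0.064, -0.001, -0.001]
contact_force: [0.6, -0.1, 0.3]
opening: 1.003
finger_force: 0.0
```

```bash
cat >> h.py <<'E'
def C(i):
    z=np.load(f'w{i}.npz');return z['im'],cam('wrist',dict(eef_pos=z['p'],tcp_rot=z['q']))
def pair(nm,i,bi,j,bj,z):
    (A,ca),(B,cb)=C(i),C(j)
    qa,qb=quad(A,bi,(5,90,130)),quad(B,bj,(5,90,130))
    print(nm,'tri',*tri(ca,qa.mean(0),cb,qb.mean(0)))
    for c,q in((ca,qa),(cb,qb)):
        w=np.array([plane(c,k,z)[:2] for k in q]);d=np.roll(w,-1,0)-w
        print(w.mean(0),np.linalg.norm(d,axis=1),np.arctan2(d[:,1],d[:,0]),q.tolist())
E
python3 - <<'E'
from h import *
s=ctrl.get_state();print(s['time'],s['eef_pos'],s['tcp_rot'],abs(s['dq']).max())
np.savez('w9.npz',im=ctrl.read_camera('wrist'),p=s['eef_pos'],q=s['tcp_rot'])
bx=[]
for i in(8,9):
    x,y=proj(C(i)[1],[.6565,-.0433,.06]).astype(int);bx.append((max(x-90,0),max(y-75,0),180,150));print(x,y)
pair('tall',8,bx[0],9,bx[1],.06)
E
```

```text
8.95 [ 0.5656 -0.0594  0.2314] [ 0.998   0.0637 -0.0007 -0.0006] 0.017792372840212532
442 71
315 110
tall tri [ 0.6585 -0.0419  0.0599] 0.0004029127889489727
[ 0.6571 -0.043 ] [0.1086 0.0637 0.1081 0.0625] [ 1.1537 -0.425  -1.9989  2.7242] [[469.0, 138.0], [368.0, 69.0], [413.0, -7.0], [516.0, 72.0]]
[ 0.6568 -0.0431] [0.1091 0.0633 0.1091 0.0634] [ 1.1431 -0.4199 -1.9973  2.7217] [[348.0, 174.0], [244.0, 108.0], [279.0, 38.0], [387.0, 112.0]]
```

>>> move_arm(
  plan=[
    {"x": 0.03, "y": 0, "z": 0, "yaw": -0.149, "fingers": 0},
    {"x": 0.06, "y": 0, "z": 0, "yaw": -0.298, "fingers": 0},
    {"x": 0.093, "y": -0.005, "z": 0, "yaw": -0.447, "fingers": 0},
    {"x": 0.093, "y": -0.005, "z": 0, "yaw": -0.596, "fingers": 0},
    {"x": 0.093, "y": -0.005, "z": 0.02, "yaw": -0.745, "fingers": 0},
  ],
  force=45,
)

```text
time: 9.5
eef_pos: [0.6599, -0.0417, 0.2152]
tcp_rot: [0.904, 0.427, 0.003, 0.002]
contact_force: [-0.3, -0.4, 1.1]
opening: 0.996
finger_force: 0.0
```

>>> move_arm(
  plan=[
    {"x": 0, "y": 0, "z": 0.03, "yaw": -0.14, "fingers": 0},
    {"x": 0, "y": 0, "z": 0.07, "yaw": -0.275, "fingers": 0},
    {"x": 0, "y": 0, "z": 0.11, "yaw": -0.275, "fingers": 0},
    {"x": 0, "y": 0, "z": 0.11, "yaw": -0.275, "fingers": 0},
  ],
)

```text
time: 9.9
eef_pos: [0.6522, -0.0408, 0.0948]
tcp_rot: [0.839, 0.543, -0.005, -0.005]
contact_force: [-1.3, 0.4, -1.5]
opening: 1.002
finger_force: 0.0
```

```bash
cat >> h.py <<'E'
def to(x,y,z,th):
    s=ctrl.get_state();M=R.from_quat(s['tcp_rot']).as_matrix();t=np.arctan2(M[1,0],M[0,0])
    X=np.array([np.cos(t),np.sin(t)]);Y=np.array([np.sin(t),-np.cos(t)]);d=np.array([x,y])-s['eef_pos'][:2]
    print('t',s['time'],'pos',s['eef_pos'],'th',t,'q6',s['qpos'][5],'| move x',d@X,'y',d@Y,'z',s['eef_pos'][2]-z,'yaw',t-th)
E
python3 -c "
from h import *
to(.657,-.043,.017,1.147)"
```

```text
t 9.9 pos [ 0.6522 -0.0408  0.0948] th 1.1490039329350483 q6 0.2040846124922705 | move x -7.160065020963484e-05 y 0.005246693484862207 z 0.07776249706278275 yaw 0.0020039329350483026
```

>>> move_arm(
  plan=[
    {"x": 0, "y": 0, "z": 0, "yaw": 0, "fingers": 0},
    {"x": 0, "y": 0, "z": 0, "yaw": 0, "fingers": 0},
  ],
)

```text
time: 10.1
eef_pos: [0.6594, -0.0435, 0.1055]
tcp_rot: [0.84, 0.543, 0.002, 0.002]
contact_force: [1.1, 0.2, 0.8]
opening: 1.003
finger_force: 0.0
```

```bash
python3 -c "
from h import *
to(.657,-.043,.017,1.147)"
```

```text
t 10.1 pos [ 0.6594 -0.0435  0.1055] th 1.147825446879259 q6 0.2037768223927635 | move x -0.0005709498653538895 y -0.002413226908122441 z 0.08851284097194004 yaw 0.0008254468792590064
```

>>> move_arm(
  plan=[
    {"x": 0, "y": 0, "z": 0.025, "yaw": 0, "fingers": 0},
    {"x": 0, "y": 0, "z": 0.05, "yaw": 0, "fingers": 0},
    {"x": 0, "y": 0, "z": 0.07, "yaw": 0, "fingers": 0},
    {"x": 0, "y": 0, "z": 0.08, "yaw": 0, "fingers": 0},
    {"x": 0, "y": 0, "z": 0.084, "yaw": 0, "fingers": 0},
  ],
)

```text
time: 10.6
eef_pos: [0.6585, -0.044, 0.0193]
tcp_rot: [0.84, 0.543, 0.001, 0.001]
contact_force: [0.2, -1.0, 0.2]
opening: 1.0
finger_force: 0.0
```

>>> move_arm(
  plan=[
    {"x": 0, "y": 0, "z": 0, "yaw": 0, "fingers": 0},
    {"x": 0, "y": 0, "z": 0, "yaw": 0, "fingers": 0},
  ],
)

```text
time: 10.8
eef_pos: [0.6589, -0.0442, 0.0201]
tcp_rot: [0.84, 0.543, 0.001, 0.001]
contact_force: [0.5, -0.1, -0.7]
opening: 1.001
finger_force: 0.0
```

```bash
python3 -c "
from h import *
to(.657,-.043,.017,1.147)"
```

```text
t 10.8 pos [ 0.6589 -0.0442  0.0201] th 1.1468700765914777 q6 0.20353094561093038 | move x 0.0003170411150811225 y -0.002254038498994184 z 0.0031342190380859933 yaw -0.00012992340852235884
```

>>> move_arm(
  plan=[
    {"x": 0.0003, "y": -0.0022, "z": 0.003, "yaw": 0, "fingers": 0},
    {"x": 0.0003, "y": -0.0022, "z": 0.003, "yaw": 0, "fingers": 0.25},
    {"x": 0.0003, "y": -0.0022, "z": 0.003, "yaw": 0, "fingers": 0.5},
    {"x": 0.0003, "y": -0.0022, "z": 0.003, "yaw": 0, "fingers": 1},
    {"x": 0.0003, "y": -0.0022, "z": 0.003, "yaw": 0, "fingers": 1},
  ],
  force=45,
)

```text
time: 11.3
eef_pos: [0.6565, -0.043, 0.0161]
tcp_rot: [0.84, 0.542, 0.001, 0.001]
contact_force: [1.6, -0.5, 3.7]
opening: 0.743
finger_force: 52.7
```

>>> move_arm(
  plan=[
    {"x": 0, "y": 0, "z": 0, "yaw": 0, "fingers": 1},
    {"x": 0, "y": 0, "z": 0, "yaw": 0, "fingers": 1},
  ],
)

```text
time: 11.5
eef_pos: [0.6565, -0.043, 0.0161]
tcp_rot: [0.84, 0.543, 0.001, 0.001]
contact_force: [0.7, 0.3, 4.2]
opening: 0.746
finger_force: 52.8
```

```bash
python3 -c "
from h import *
to(.657,-.043,.017,1.147);print(ctrl.get_state()['qpos'])"
```

```text
t 11.5 pos [ 0.6565 -0.043   0.0161] th 1.1468324409805588 q6 0.2046725096616778 | move x 0.0001897470417839967 y 0.00043950609854414544 z -0.0009495791037727568 yaw -0.0001675590194412102
[-0.2193  0.4906  1.7367 -0.0001  0.9124  0.2047]
```

>>> move_arm(
  plan=[
    {"x": 0, "y": 0, "z": -0.015, "yaw": 0, "fingers": 1},
    {"x": 0, "y": 0, "z": -0.04, "yaw": 0, "fingers": 1},
    {"x": 0, "y": 0, "z": -0.075, "yaw": 0, "fingers": 1},
    {"x": 0, "y": 0, "z": -0.11, "yaw": 0, "fingers": 1},
    {"x": 0, "y": 0, "z": -0.13, "yaw": 0, "fingers": 1},
  ],
)

```text
time: 12.0
eef_pos: [0.6555, -0.0426, 0.1475]
tcp_rot: [0.84, 0.543, 0.0, 0.0]
contact_force: [-0.4, -0.4, -3.4]
opening: 0.743
finger_force: 52.1
```

>>> move_arm(
  plan=[
    {"x": -0.015, "y": 0.003, "z": -0.01, "yaw": -0.05, "fingers": 1},
    {"x": -0.05, "y": 0.009, "z": -0.01, "yaw": -0.12, "fingers": 1},
    {"x": -0.09, "y": 0.016, "z": -0.01, "yaw": -0.2, "fingers": 1},
    {"x": -0.13, "y": 0.023, "z": -0.01, "yaw": -0.28, "fingers": 1},
    {"x": -0.17, "y": 0.03, "z": -0.01, "yaw": -0.36, "fingers": 1},
  ],
)

```text
time: 12.5
eef_pos: [0.6109, -0.2103, 0.1536]
tcp_rot: [0.728, 0.686, -0.001, -0.002]
contact_force: [0.1, 0.1, -4.6]
opening: 0.744
finger_force: 52.1
```

```bash
python3 -c "
from h import *
to(.5704,-.3853,.15,1.756)"
```

```text
t 12.5 pos [ 0.6109 -0.2103  0.1536] th 1.510680260938952 q6 -0.4283115214631234 | move x -0.1771158558613789 y -0.029926456378189636 z 0.0035676082257373454 yaw -0.24531973906104798
```

>>> move_arm(
  plan=[
    {"x": -0.04, "y": -0.007, "z": 0, "yaw": -0.08, "fingers": 1},
    {"x": -0.08, "y": -0.014, "z": 0, "yaw": -0.16, "fingers": 1},
    {"x": -0.12, "y": -0.021, "z": 0, "yaw": -0.22, "fingers": 1},
    {"x": -0.15, "y": -0.026, "z": 0, "yaw": -0.245, "fingers": 1},
    {"x": -0.17, "y": -0.029, "z": 0, "yaw": -0.245, "fingers": 1},
  ],
)

```text
time: 13.0
eef_pos: [0.5712, -0.3791, 0.1536]
tcp_rot: [0.641, 0.767, -0.0, -0.002]
contact_force: [-0.4, 0.2, -4.3]
opening: 0.745
finger_force: 52.1
```

>>> move_arm(
  plan=[
    {"x": 0, "y": 0, "z": 0, "yaw": 0, "fingers": 1},
    {"x": 0, "y": 0, "z": 0, "yaw": 0, "fingers": 1},
    {"x": 0, "y": 0, "z": 0, "yaw": 0, "fingers": 1},
  ],
)

```text
time: 13.3
eef_pos: [0.5734, -0.3762, 0.1546]
tcp_rot: [0.64, 0.768, 0.0, -0.001]
contact_force: [0.3, 0.4, -4.2]
opening: 0.746
finger_force: 52.1
```

```bash
python3 -c "
from h import *
to(.5704,-.3853,.078,1.756)"
```

```text
t 13.3 pos [ 0.5734 -0.3762  0.1546] th 1.7528111038213872 q6 -0.9107647781124002 | move x -0.008441512980278768 y -0.0046018463494921545 z 0.07657580509311974 yaw -0.0031888961786128434
```

>>> move_arm(
  plan=[
    {"x": -0.004, "y": -0.0023, "z": 0.01, "yaw": -0.003, "fingers": 1},
    {"x": -0.0085, "y": -0.0046, "z": 0.03, "yaw": -0.003, "fingers": 1},
    {"x": -0.0085, "y": -0.0046, "z": 0.05, "yaw": -0.003, "fingers": 1},
    {"x": -0.0085, "y": -0.0046, "z": 0.062, "yaw": -0.003, "fingers": 1},
    {"x": -0.0085, "y": -0.0046, "z": 0.066, "yaw": -0.003, "fingers": 1},
  ],
)

```text
time: 13.8
eef_pos: [0.5694, -0.3855, 0.0864]
tcp_rot: [0.639, 0.769, 0.0, -0.002]
contact_force: [0.2, 1.2, -4.2]
opening: 0.746
finger_force: 52.0
```

>>> move_arm(
  plan=[
    {"x": 0, "y": 0, "z": 0, "yaw": 0, "fingers": 1},
    {"x": 0, "y": 0, "z": 0, "yaw": 0, "fingers": 1},
  ],
)

```text
time: 14.0
eef_pos: [0.571, -0.3874, 0.0903]
tcp_rot: [0.639, 0.769, -0.0, 0.001]
contact_force: [-0.2, -0.2, -3.9]
opening: 0.742
finger_force: 52.0
```

```bash
python3 -c "
from h import *
to(.5704,-.3853,.078,1.756)"
```

```text
t 14.0 pos [ 0.571  -0.3874  0.0903] th 1.7551662848354095 q6 -0.9272342570115788 | move x 0.002151344234428596 y -0.0002360948340976512 z 0.012348683141548675 yaw -0.0008337151645905205
```

>>> move_arm(
  plan=[
    {"x": 0.001, "y": 0, "z": 0.004, "yaw": 0, "fingers": 1},
    {"x": 0.0015, "y": 0, "z": 0.007, "yaw": 0, "fingers": 1},
    {"x": 0.0015, "y": 0, "z": 0.009, "yaw": 0, "fingers": 1},
    {"x": 0.0015, "y": 0, "z": 0.0105, "yaw": 0, "fingers": 1},
    {"x": 0.0015, "y": 0, "z": 0.0105, "yaw": 0, "fingers": 1},
  ],
)

```text
time: 14.5
eef_pos: [0.5698, -0.3855, 0.0784]
tcp_rot: [0.639, 0.769, 0.0, -0.0]
contact_force: [-0.5, -0.2, -4.6]
opening: 0.745
finger_force: 52.0
```

>>> move_arm(
  plan=[
    {"x": 0, "y": 0, "z": 0.001, "yaw": 0, "fingers": 1},
    {"x": 0, "y": 0, "z": 0.0015, "yaw": 0, "fingers": 1},
    {"x": 0, "y": 0, "z": 0.0015, "yaw": 0, "fingers": 1},
  ],
)

```text
time: 14.8
eef_pos: [0.5701, -0.3857, 0.0781]
tcp_rot: [0.639, 0.769, -0.0, 0.0]
contact_force: [-2.9, 1.7, 1.4]
opening: 0.744
finger_force: 52.4
```

>>> move_arm(
  plan=[
    {"x": 0, "y": 0, "z": 0, "yaw": 0, "fingers": 0.22},
    {"x": 0, "y": 0, "z": 0, "yaw": 0, "fingers": 0.15},
    {"x": 0, "y": 0, "z": 0, "yaw": 0, "fingers": 0.0},
    {"x": 0, "y": 0, "z": 0, "yaw": 0, "fingers": 0.0},
    {"x": 0, "y": 0, "z": 0, "yaw": 0, "fingers": 0},
  ],
)

```text
time: 15.3
eef_pos: [0.5701, -0.3857, 0.0773]
tcp_rot: [0.639, 0.769, -0.0, 0.0]
contact_force: [0.0, -0.2, -0.5]
opening: 0.999
finger_force: 0.0
```

>>> move_arm(
  plan=[
    {"x": 0, "y": 0, "z": -0.015, "yaw": 0, "fingers": 0},
    {"x": 0, "y": 0, "z": -0.04, "yaw": 0, "fingers": 0},
    {"x": 0, "y": 0, "z": -0.08, "yaw": 0, "fingers": 0},
    {"x": -0.03, "y": 0, "z": -0.12, "yaw": 0, "fingers": 0},
    {"x": -0.06, "y": 0, "z": -0.15, "yaw": 0, "fingers": 0},
  ],
)

```text
time: 15.8
eef_pos: [0.582, -0.445, 0.2324]
tcp_rot: [0.639, 0.77, -0.0, 0.002]
contact_force: [0.5, -1.0, 0.8]
opening: 1.001
finger_force: 0.0
```

>>> move_arm(
  plan=[
    {"x": -0.03, "y": 0, "z": 0, "yaw": 0, "fingers": 0},
    {"x": -0.05, "y": 0, "z": 0, "yaw": 0, "fingers": 0},
    {"x": -0.05, "y": 0, "z": 0, "yaw": 0, "fingers": 0},
    {"x": -0.05, "y": 0, "z": 0, "yaw": 0, "fingers": 0},
  ],
)

```text
time: 16.2
eef_pos: [0.59, -0.4934, 0.2274]
tcp_rot: [0.639, 0.769, 0.0, -0.0]
contact_force: [0.1, 0.6, 0.4]
opening: 1.001
finger_force: 0.0
```

Run:
```python
from h import *
s=ctrl.get_state();print(s['time'],s['eef_pos'],s['tcp_rot'],abs(s['dq']).max())
im=ctrl.read_camera('wrist');np.savez('w10.npz',im=im,p=s['eef_pos'],q=s['tcp_rot'])
cv2.imwrite('pics/w10.png',im[:,:,::-1])
```

```text
16.2 [ 0.59   -0.4934  0.2274] [ 0.6393  0.7689  0.0002 -0.0003] 0.022726511466822977
```

View pics/w10.png

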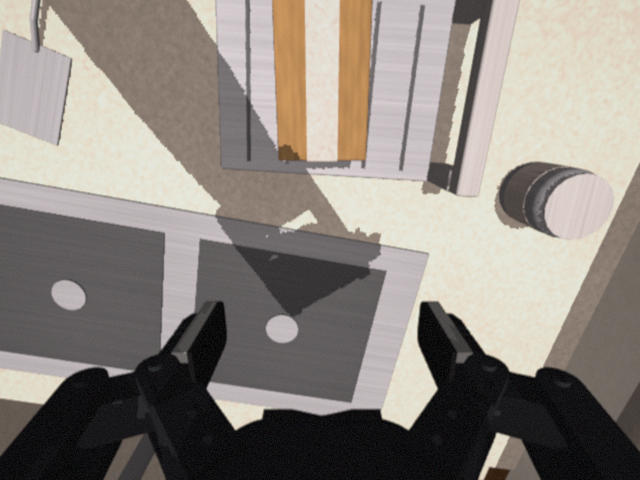

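The tall carton sits aligned on the base, with parallel edges and the near edge at row about 158. I'll check it with the top camera while moving to the flat carton.

>>> move_arm(
  plan=[
    {"x": 0.045, "y": -0.005, "z": 0, "yaw": 0, "fingers": 0},
    {"x": 0.09, "y": -0.01, "z": 0, "yaw": 0.06, "fingers": 0},
    {"x": 0.135, "y": -0.015, "z": 0, "yaw": 0.12, "fingers": 0},
    {"x": 0.18, "y": -0.02, "z": 0, "yaw": 0.18, "fingers": 0},
    {"x": 0.225, "y": -0.025, "z": 0, "yaw": 0.24, "fingers": 0},
  ],
)

```text
time: 16.75
eef_pos: [0.5234, -0.2739, 0.2273]
tcp_rot: [0.727, 0.687, 0.0, -0.0]
contact_force: [1.6, 0.8, 0.4]
opening: 1.005
finger_force: 0.0
```

Run:
```python
from h import *
to(.4424,-.0012,.15,1.209)
```

```text
t 16.75 pos [ 0.5234 -0.2739  0.2273] th 1.5134043276095388 q6 -0.596727991134551 | move x 0.26765372023448747 y -0.09651001029796503 z 0.0773107099907186 yaw 0.3044043276095387
```

>>> move_arm(
  plan=[
    {"x": 0.045, "y": -0.016, "z": 0, "yaw": 0.06, "fingers": 0},
    {"x": 0.09, "y": -0.032, "z": 0, "yaw": 0.12, "fingers": 0},
    {"x": 0.135, "y": -0.048, "z": 0, "yaw": 0.18, "fingers": 0},
    {"x": 0.18, "y": -0.064, "z": 0, "yaw": 0.24, "fingers": 0},
    {"x": 0.22, "y": -0.08, "z": 0, "yaw": 0.3, "fingers": 0},
  ],
)

```text
time: 17.25
eef_pos: [0.4551, -0.0499, 0.2272]
tcp_rot: [0.821, 0.57, 0.0, -0.0]
contact_force: [-0.1, -0.0, 0.2]
opening: 0.995
finger_force: 0.0
```

>>> move_arm(
  plan=[
    {"x": 0.02, "y": -0.01, "z": 0.02, "yaw": 0.0, "fingers": 0},
    {"x": 0.035, "y": -0.015, "z": 0.04, "yaw": 0, "fingers": 0},
    {"x": 0.035, "y": -0.015, "z": 0.07, "yaw": 0, "fingers": 0},
    {"x": 0.035, "y": -0.015, "z": 0.09, "yaw": 0, "fingers": 0},
    {"x": 0.035, "y": -0.015, "z": 0.09, "yaw": 0, "fingers": 0},
  ],
)

```text
time: 17.75
eef_pos: [0.4518, -0.0132, 0.1342]
tcp_rot: [0.821, 0.571, -0.002, -0.003]
contact_force: [0.8, -1.0, 0.3]
opening: 1.002
finger_force: 0.0
```

Run:
```python
from h import *
to(.4424,-.0012,.016,1.209)
a=ctrl.read_camera('top');T=cam('top');S=cam('side');b=ctrl.read_camera('side')
x,y=proj(T,[.5701,-.3857,.122]).astype(int)
q=quad(a,(x-38,y-30,76,60),(5,90,100));w=np.array([plane(T,k,.122)[:2] for k in q]);d=np.roll(w,-1,0)-w
print('tall top',w.mean(0),np.linalg.norm(d,axis=1),np.arctan2(d[:,1],d[:,0]),q.tolist())
np.save('top1.npy',a)
```

```text
t 17.75 pos [ 0.4518 -0.0132  0.1342] th 1.2165171519186293 q6 0.0998070708373529 | move x 0.007968208760729551 y -0.012950615645833715 z 0.11816093033350349 yaw 0.007517151918629228
tall top [ 0.5669 -0.3847] [0.0628 0.1064 0.0633 0.1075] [ 0.1821 -1.3959 -2.9411  1.7412] [[477.0, 232.0], [470.0, 204.0], [518.0, 195.0], [526.0, 223.0]]
```

>>> move_arm(
  plan=[
    {"x": 0.004, "y": -0.006, "z": 0.02, "yaw": 0.007, "fingers": 0},
    {"x": 0.008, "y": -0.013, "z": 0.045, "yaw": 0.007, "fingers": 0},
    {"x": 0.008, "y": -0.013, "z": 0.06, "yaw": 0.007, "fingers": 0},
    {"x": 0.008, "y": -0.013, "z": 0.07, "yaw": 0.007, "fingers": 0},
    {"x": 0.008, "y": -0.013, "z": 0.072, "yaw": 0.007, "fingers": 0},
  ],
)

```text
time: 18.35
eef_pos: [0.4459, -0.003, 0.0655]
tcp_rot: [0.823, 0.568, 0.0, 0.0]
contact_force: [-0.5, 0.2, 0.9]
opening: 1.0
finger_force: 0.0
```

>>> move_arm(
  plan=[
    {"x": 0, "y": 0, "z": 0, "yaw": 0, "fingers": 0},
    {"x": 0, "y": 0, "z": 0, "yaw": 0, "fingers": 0},
  ],
)

```text
time: 18.55
eef_pos: [0.4467, -0.0032, 0.0665]
tcp_rot: [0.823, 0.568, 0.001, 0.001]
contact_force: [-0.0, 0.1, -0.5]
opening: 1.0
finger_force: 0.0
```

```bash
python3 -c "
from h import *
to(.4424,-.0012,.009,1.209)"
```

```text
t 18.55 pos [ 0.4467 -0.0032  0.0665] th 1.2076289715924944 q6 0.12806365835890884 | move x 0.00037022611523910057 y -0.004751069915210489 z 0.05749879799612132 yaw -0.0013710284075056922
```

>>> move_arm(
  plan=[
    {"x": 0.0004, "y": -0.0047, "z": 0.015, "yaw": -0.001, "fingers": 0},
    {"x": 0.0004, "y": -0.0047, "z": 0.035, "yaw": -0.001, "fingers": 0},
    {"x": 0.0004, "y": -0.0047, "z": 0.05, "yaw": -0.001, "fingers": 0},
    {"x": 0.0004, "y": -0.0047, "z": 0.056, "yaw": -0.001, "fingers": 0},
    {"x": 0.0004, "y": -0.0047, "z": 0.056, "yaw": -0.001, "fingers": 0},
  ],
)

```text
time: 19.05
eef_pos: [0.4413, -0.0009, 0.0091]
tcp_rot: [0.823, 0.568, -0.0, -0.0]
contact_force: [-0.1, -0.0, -0.5]
opening: 0.999
finger_force: 0.0
```

>>> move_arm(
  plan=[
    {"x": 0, "y": 0, "z": 0, "yaw": 0, "fingers": 0},
    {"x": 0, "y": 0, "z": 0, "yaw": 0, "fingers": 0},
  ],
)

```text
time: 19.25
eef_pos: [0.4423, -0.0011, 0.0103]
tcp_rot: [0.823, 0.568, 0.001, 0.001]
contact_force: [0.5, -0.3, -0.1]
opening: 1.001
finger_force: 0.0
```

```bash
python3 -c "
from h import *
to(.4424,-.0012,.009,1.209)"
```

```text
t 19.25 pos [ 0.4423 -0.0011  0.0103] th 1.208839853365237 q6 0.12937378063711857 | move x -0.00010041765624415155 y 0.00010229858386613707 z 0.001275931897495872 yaw -0.0001601466347631586
```

>>> move_arm(
  plan=[
    {"x": 0, "y": 0, "z": 0, "yaw": 0, "fingers": 0.2},
    {"x": 0, "y": 0, "z": 0, "yaw": 0, "fingers": 0.5},
    {"x": 0, "y": 0, "z": 0, "yaw": 0, "fingers": 1},
    {"x": 0, "y": 0, "z": 0, "yaw": 0, "fingers": 1},
    {"x": 0, "y": 0, "z": 0, "yaw": 0, "fingers": 1},
  ],
  force=45,
)

```text
time: 19.75
eef_pos: [0.4425, -0.0011, 0.0103]
tcp_rot: [0.823, 0.568, 0.001, 0.001]
contact_force: [-1.4, -0.1, 5.8]
opening: 0.737
finger_force: 51.5
```

```bash
python3 -c "
from h import *
to(.5701,-.3857,.2,1.7555)"
```

```text
t 19.75 pos [ 0.4425 -0.0011  0.0103] th 1.2088978074082388 q6 0.12937643777288746 | move x -0.3144641174306305 y 0.2555278280697411 z -0.1897259046239863 yaw -0.5466021925917612
```

>>> move_arm(
  plan=[
    {"x": 0, "y": 0, "z": -0.02, "yaw": 0, "fingers": 1},
    {"x": 0, "y": 0, "z": -0.055, "yaw": 0, "fingers": 1},
    {"x": 0, "y": 0, "z": -0.1, "yaw": 0, "fingers": 1},
    {"x": -0.01, "y": 0.008, "z": -0.145, "yaw": 0, "fingers": 1},
    {"x": -0.035, "y": 0.028, "z": -0.18, "yaw": -0.04, "fingers": 1},
  ],
)

```text
time: 20.25
eef_pos: [0.4542, -0.0422, 0.1905]
tcp_rot: [0.81, 0.586, 0.0, -0.001]
contact_force: [-0.0, -1.9, -3.8]
opening: 0.737
finger_force: 51.4
```

>>> move_arm(
  plan=[
    {"x": -0.033, "y": 0.026, "z": -0.01, "yaw": -0.06, "fingers": 1},
    {"x": -0.066, "y": 0.052, "z": -0.01, "yaw": -0.12, "fingers": 1},
    {"x": -0.1, "y": 0.079, "z": -0.01, "yaw": -0.18, "fingers": 1},
    {"x": -0.133, "y": 0.105, "z": -0.01, "yaw": -0.24, "fingers": 1},
    {"x": -0.166, "y": 0.131, "z": -0.01, "yaw": -0.3, "fingers": 1},
  ],
)

```text
time: 20.75
eef_pos: [0.5262, -0.2434, 0.1973]
tcp_rot: [0.714, 0.7, -0.0, -0.002]
contact_force: [0.4, 0.4, -2.6]
opening: 0.735
finger_force: 51.3
```

```bash
python3 -c "
from h import *
to(.5701,-.3857,.2,1.7555)"
```

```text
t 20.75 pos [ 0.5262 -0.2434  0.1973] th 1.5509554144306086 q6 -0.5885416079598953 | move x -0.14136515748585363 y 0.04672165228385503 z -0.002686519793423825 yaw -0.20454458556939148
```

>>> move_arm(
  plan=[
    {"x": -0.035, "y": 0.012, "z": 0, "yaw": -0.06, "fingers": 1},
    {"x": -0.07, "y": 0.023, "z": 0, "yaw": -0.12, "fingers": 1},
    {"x": -0.1, "y": 0.033, "z": 0, "yaw": -0.17, "fingers": 1},
    {"x": -0.125, "y": 0.041, "z": 0, "yaw": -0.2, "fingers": 1},
    {"x": -0.137, "y": 0.046, "z": 0, "yaw": -0.204, "fingers": 1},
  ],
)

```text
time: 21.25
eef_pos: [0.5691, -0.3819, 0.1968]
tcp_rot: [0.641, 0.768, -0.0, -0.002]
contact_force: [0.2, 0.0, -3.1]
opening: 0.74
finger_force: 51.3
```

>>> move_arm(
  plan=[
    {"x": 0, "y": 0, "z": 0.01, "yaw": 0, "fingers": 1},
    {"x": 0, "y": 0, "z": 0.02, "yaw": 0, "fingers": 1},
    {"x": 0, "y": 0, "z": 0.03, "yaw": 0, "fingers": 1},
    {"x": 0, "y": 0, "z": 0.03, "yaw": 0, "fingers": 1},
    {"x": 0, "y": 0, "z": 0.03, "yaw": 0, "fingers": 1},
  ],
)

```text
time: 21.75
eef_pos: [0.5696, -0.3792, 0.1685]
tcp_rot: [0.64, 0.769, 0.0, -0.001]
contact_force: [0.5, -0.2, -2.4]
opening: 0.738
finger_force: 51.3
```

```bash
python3 -c "
from h import *
to(.5698,-.3857,.1323,1.7555)"
```

```text
t 21.75 pos [ 0.5696 -0.3792  0.1685] th 1.7536344665492234 q6 -0.918283285829977 | move x -0.006396084731358904 y -0.0009801916129190034 z 0.03616523888456882 yaw -0.0018655334507766685
```

>>> move_arm(
  plan=[
    {"x": -0.003, "y": -0.0005, "z": 0.008, "yaw": -0.002, "fingers": 1},
    {"x": -0.0064, "y": -0.001, "z": 0.017, "yaw": -0.002, "fingers": 1},
    {"x": -0.0064, "y": -0.001, "z": 0.025, "yaw": -0.002, "fingers": 1},
    {"x": -0.0064, "y": -0.001, "z": 0.029, "yaw": -0.002, "fingers": 1},
    {"x": -0.0064, "y": -0.001, "z": 0.03, "yaw": -0.002, "fingers": 1},
  ],
)

```text
time: 22.25
eef_pos: [0.5695, -0.3865, 0.1378]
tcp_rot: [0.639, 0.769, 0.0, -0.001]
contact_force: [-0.4, -0.2, -3.4]
opening: 0.736
finger_force: 51.4
```

>>> move_arm(
  plan=[
    {"x": 0, "y": 0, "z": 0, "yaw": 0, "fingers": 1},
    {"x": 0, "y": 0, "z": 0, "yaw": 0, "fingers": 1},
  ],
)

```text
time: 22.45
eef_pos: [0.5702, -0.3871, 0.1397]
tcp_rot: [0.639, 0.769, 0.0, 0.0]
contact_force: [0.0, 0.1, -3.2]
opening: 0.737
finger_force: 51.4
```

```bash
python3 -c "
from h import *
to(.5698,-.3857,.1323,1.7555)"
```

```text
t 22.45 pos [ 0.5702 -0.3871  0.1397] th 1.7547918119167738 q6 -0.9272865068929302 | move x 0.0014101479364765541 y -0.00019460357012291172 z 0.007363829932402893 yaw -0.0007081880832262577
```

>>> move_arm(
  plan=[
    {"x": 0.001, "y": 0, "z": 0.003, "yaw": 0, "fingers": 1},
    {"x": 0.001, "y": 0, "z": 0.005, "yaw": 0, "fingers": 1},
    {"x": 0.001, "y": 0, "z": 0.006, "yaw": 0, "fingers": 1},
    {"x": 0.001, "y": 0, "z": 0.0065, "yaw": 0, "fingers": 1},
    {"x": 0.001, "y": 0, "z": 0.0065, "yaw": 0, "fingers": 1},
  ],
)

```text
time: 22.95
eef_pos: [0.5698, -0.3859, 0.1327]
tcp_rot: [0.639, 0.769, 0.0, -0.0]
contact_force: [-0.2, 0.5, -3.6]
opening: 0.738
finger_force: 51.4
```

>>> move_arm(
  plan=[
    {"x": 0, "y": 0, "z": 0.001, "yaw": 0, "fingers": 1},
    {"x": 0, "y": 0, "z": 0.0015, "yaw": 0, "fingers": 1},
    {"x": 0, "y": 0, "z": 0.0015, "yaw": 0, "fingers": 1},
  ],
)

```text
time: 23.25
eef_pos: [0.5701, -0.386, 0.1324]
tcp_rot: [0.639, 0.769, 0.0, 0.0]
contact_force: [-2.5, 1.6, 2.8]
opening: 0.74
finger_force: 51.9
```

>>> move_arm(
  plan=[
    {"x": 0, "y": 0, "z": 0, "yaw": 0, "fingers": 0.22},
    {"x": 0, "y": 0, "z": 0, "yaw": 0, "fingers": 0.15},
    {"x": 0, "y": 0, "z": 0, "yaw": 0, "fingers": 0.0},
    {"x": 0, "y": 0, "z": 0, "yaw": 0, "fingers": 0.0},
    {"x": 0, "y": 0, "z": 0, "yaw": 0, "fingers": 0},
  ],
)

```text
time: 23.75
eef_pos: [0.5699, -0.386, 0.1312]
tcp_rot: [0.639, 0.769, 0.0, 0.0]
contact_force: [-0.2, 0.5, -0.2]
opening: 1.001
finger_force: 0.0
```

>>> move_arm(
  plan=[
    {"x": 0, "y": 0, "z": -0.015, "yaw": 0, "fingers": 0},
    {"x": 0, "y": 0, "z": -0.04, "yaw": 0, "fingers": 0},
    {"x": 0, "y": 0, "z": -0.08, "yaw": 0, "fingers": 0},
    {"x": 0.04, "y": 0, "z": -0.1, "yaw": 0, "fingers": 0},
    {"x": 0.08, "y": 0, "z": -0.1, "yaw": 0.1, "fingers": 0},
  ],
)

```text
time: 24.25
eef_pos: [0.557, -0.3089, 0.2381]
tcp_rot: [0.678, 0.735, 0.001, 0.005]
contact_force: [0.3, -0.1, 0.2]
opening: 1.002
finger_force: 0.0
```

>>> move_arm(
  plan=[
    {"x": 0.045, "y": -0.005, "z": 0, "yaw": 0.13, "fingers": 0},
    {"x": 0.09, "y": -0.01, "z": 0, "yaw": 0.26, "fingers": 0},
    {"x": 0.135, "y": -0.015, "z": 0, "yaw": 0.39, "fingers": 0},
    {"x": 0.18, "y": -0.02, "z": 0, "yaw": 0.52, "fingers": 0},
    {"x": 0.22, "y": -0.025, "z": 0, "yaw": 0.65, "fingers": 0},
  ],
)

```text
time: 24.75
eef_pos: [0.5115, -0.0883, 0.2328]
tcp_rot: [0.878, 0.479, 0.001, 0.001]
contact_force: [0.2, -0.7, -0.2]
opening: 1.002
finger_force: 0.0
```

Run:
```python
from h import *
to(.50,.34,.2,.55)
a=ctrl.read_camera('top');T=cam('top')
x,y=proj(T,[.5701,-.3857,.158]).astype(int)
q=quad(a,(x-38,y-30,76,60),(5,90,100));w=np.array([plane(T,k,.158)[:2] for k in q]);d=np.roll(w,-1,0)-w
print('flat top',w.mean(0),np.linalg.norm(d,axis=1),np.arctan2(d[:,1],d[:,0]),q.tolist())
```

```text
t 24.75 pos [ 0.5115 -0.0883  0.2328] th 0.9996781866555682 q6 0.20431427059082394 | move x 0.3541239987152253 y -0.24116059881053964 z 0.03275162316521654 yaw 0.44967818665556814
flat top [ 0.5662 -0.3844] [0.061  0.108  0.0636 0.1086] [ 0.1807 -1.3836 -2.9523  1.7343] [[481.0, 229.0], [474.0, 201.0], [524.0, 191.0], [532.0, 220.0]]
```

>>> move_arm(
  plan=[
    {"x": 0.035, "y": -0.024, "z": 0, "yaw": 0.06, "fingers": 0.25},
    {"x": 0.075, "y": -0.05, "z": 0, "yaw": 0.15, "fingers": 0.25},
    {"x": 0.115, "y": -0.075, "z": 0, "yaw": 0.25, "fingers": 0.25},
    {"x": 0.155, "y": -0.1, "z": 0, "yaw": 0.35, "fingers": 0.25},
    {"x": 0.195, "y": -0.125, "z": 0, "yaw": 0.45, "fingers": 0.25},
  ],
)

```text
time: 25.3
eef_pos: [0.5111, 0.1432, 0.2329]
tcp_rot: [0.962, 0.272, 0.001, 0.0]
contact_force: [0.2, 0.7, -0.5]
opening: 0.75
finger_force: 0.0
```

```bash
python3 -c "
from h import *
to(.54,.3475,.2,.52)"
```

```text
t 25.3 pos [0.5111 0.1432 0.2329] th 0.551164401918213 q6 1.1016676092098945 | move x 0.13160134572707868 y -0.15889716220477848 z 0.03288071435281911 yaw 0.031164401918213014
```

>>> move_arm(
  plan=[
    {"x": 0.01, "y": -0.04, "z": 0, "yaw": 0.03, "fingers": 0.25},
    {"x": 0.02, "y": -0.08, "z": 0, "yaw": 0.03, "fingers": 0.25},
    {"x": 0.03, "y": -0.12, "z": 0, "yaw": 0.03, "fingers": 0.25},
    {"x": 0.04, "y": -0.16, "z": 0, "yaw": 0.03, "fingers": 0.25},
    {"x": 0.04, "y": -0.16, "z": 0, "yaw": 0.03, "fingers": 0.25},
  ],
)

```text
time: 25.8
eef_pos: [0.4593, 0.3023, 0.2327]
tcp_rot: [0.965, 0.262, 0.001, -0.001]
contact_force: [0.0, 0.2, 1.1]
opening: 0.746
finger_force: 0.0
```

>>> move_arm(
  plan=[
    {"x": 0, "y": 0, "z": 0, "yaw": 0, "fingers": 0.25},
    {"x": 0, "y": 0, "z": 0, "yaw": 0, "fingers": 0.25},
  ],
)

```text
time: 26.0
eef_pos: [0.4611, 0.2979, 0.2318]
tcp_rot: [0.966, 0.259, 0.0, 0.0]
contact_force: [0.7, 0.0, -0.2]
opening: 0.751
finger_force: 0.0
```

Run:
```python
from h import *
s=ctrl.get_state();np.savez('w11.npz',im=ctrl.read_camera('wrist'),p=s['eef_pos'],q=s['tcp_rot'])
```

>>> move_arm(
  plan=[
    {"x": -0.02, "y": 0.03, "z": 0, "yaw": 0, "fingers": 0.25},
    {"x": -0.02, "y": 0.07, "z": 0, "yaw": 0, "fingers": 0.25},
    {"x": -0.02, "y": 0.07, "z": 0, "yaw": 0, "fingers": 0.25},
    {"x": -0.02, "y": 0.07, "z": 0, "yaw": 0, "fingers": 0.25},
    {"x": -0.02, "y": 0.07, "z": 0, "yaw": 0, "fingers": 0.25},
  ],
)

```text
time: 26.55
eef_pos: [0.4785, 0.2277, 0.2313]
tcp_rot: [0.966, 0.259, 0.0, -0.0]
contact_force: [-0.2, -0.2, 0.4]
opening: 0.753
finger_force: 0.0
```

Run:
```python
from h import *
s=ctrl.get_state();np.savez('w12.npz',im=ctrl.read_camera('wrist'),p=s['eef_pos'],q=s['tcp_rot'])
to(.54,.3475,.2,.52)
n=np.load('face.npz')['n'];bars=[];els=[];cs=[]
for i in(11,12):
    im,c=C(i);cs.append(c);x,y=proj(c,[.5354,.347,.1379]).astype(int);print(i,'pred crown',x,y)
    k=im[max(y-45,0):y+45,x-45:x+45].max(2);o=[x-45,max(y-45,0)]
    m=(k<50).astype(np.uint8);ct,_=cv2.findContours(m,0,2);K=cv2.convexHull(max(ct,key=cv2.contourArea));E=cv2.fitEllipse(K)
    z=np.zeros_like(m);cv2.drawContours(z,[K],-1,1,-1);z=cv2.erode(z,np.ones((7,7)));b=np.argwhere((k>130)&(z>0)).mean(0)[::-1]
    bars.append(b+o);els.append(np.array(E[0])+o);print('bar',b+o,'ell',els[-1],E[1])
print('bar',tri(cs[0],bars[0],cs[1],bars[1]),'ell',tri(cs[0],els[0],cs[1],els[1]))
a,b=C(11)[0],C(12)[0];cv2.imwrite('pics/w1112.png',np.vstack([a[:300],b[:300]])[:,:,::-1])
```

```text
t 26.6 pos [0.4783 0.2281 0.2313] th 0.5246909996907688 q6 1.2993381360965246 | move x 0.11322518553285187 y -0.07240898576154839 z 0.031269650303030805 yaw 0.0046909996907688045
11 pred crown 312 110
bar [314.63 107.44] ell [314.0759 110.208 ] (62.859764099121094, 67.4906234741211)
12 pred crown 204 77
bar [206.4854  73.6117] ell [211.4231  77.963 ] (61.75364303588867, 77.39261627197266)
bar (array([0.5379, 0.3471, 0.1374]), np.float64(0.00015143579266853216)) ell (array([0.5366, 0.3471, 0.1257]), np.float64(0.000278029929520403))
```

View pics/w1112.png

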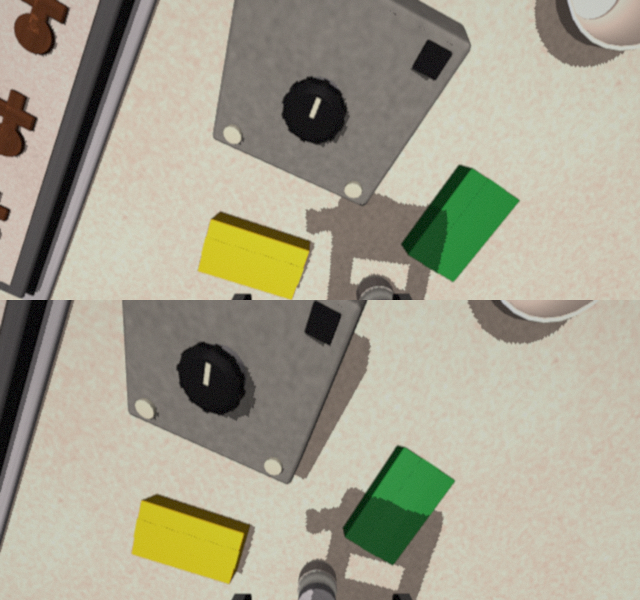

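View 11: cap at (314,110) with its bar at (315,107). View 12: cap at (211,78). Crown centre is about (0.536, 0.347, 0.1365), so the rim middle is about (0.541, 0.3475, 0.128).

>>> move_arm(
  plan=[
    {"x": 0.035, "y": -0.022, "z": 0, "yaw": 0, "fingers": 0.25},
    {"x": 0.07, "y": -0.044, "z": 0.01, "yaw": 0, "fingers": 0.25},
    {"x": 0.1, "y": -0.063, "z": 0.03, "yaw": 0, "fingers": 0.25},
    {"x": 0.113, "y": -0.072, "z": 0.055, "yaw": 0.005, "fingers": 0.25},
    {"x": 0.113, "y": -0.072, "z": 0.062, "yaw": 0.005, "fingers": 0.25},
  ],
  force=25,
)

```text
time: 27.1
eef_pos: [0.5383, 0.3486, 0.1654]
tcp_rot: [0.966, 0.259, -0.003, 0.0]
contact_force: [-0.7, -0.1, -0.6]
opening: 0.753
finger_force: 0.0
```

>>> move_arm(
  plan=[
    {"x": 0, "y": 0, "z": 0, "yaw": 0, "fingers": 0.25},
    {"x": 0, "y": 0, "z": 0, "yaw": 0, "fingers": 0.25},
    {"x": 0, "y": 0, "z": 0, "yaw": 0, "fingers": 0.25},
  ],
)

```text
time: 27.4
eef_pos: [0.5406, 0.3466, 0.1712]
tcp_rot: [0.966, 0.257, 0.001, -0.0]
contact_force: [0.5, -0.7, -0.0]
opening: 0.746
finger_force: 0.0
```

```bash
python3 -c "
from h import *
to(.5405,.3475,.122,.52)"
```

```text
t 27.4 pos [0.5406 0.3466 0.1712] th 0.5193077336999921 q6 1.46394451193726 | move x 0.00031593877677128985 y -0.0008179932892876061 z 0.04920973070206991 yaw -0.0006922663000079599
```

>>> move_arm(
  plan=[
    {"x": 0.0003, "y": -0.0008, "z": 0.012, "yaw": 0, "fingers": 0.25},
    {"x": 0.0003, "y": -0.0008, "z": 0.025, "yaw": 0, "fingers": 0.25},
    {"x": 0.0003, "y": -0.0008, "z": 0.036, "yaw": 0, "fingers": 0.25},
    {"x": 0.0003, "y": -0.0008, "z": 0.044, "yaw": 0, "fingers": 0.25},
    {"x": 0.0003, "y": -0.0008, "z": 0.047, "yaw": 0, "fingers": 0.25},
  ],
)

```text
time: 27.9
eef_pos: [0.539, 0.3472, 0.12]
tcp_rot: [0.966, 0.257, -0.002, 0.0]
contact_force: [0.1, -0.7, 0.2]
opening: 0.749
finger_force: 0.0
```

>>> move_arm(
  plan=[
    {"x": 0, "y": 0, "z": 0, "yaw": 0, "fingers": 0.25},
    {"x": 0, "y": 0, "z": 0, "yaw": 0, "fingers": 0.25},
  ],
)

```text
time: 28.1
eef_pos: [0.5402, 0.3479, 0.1225]
tcp_rot: [0.966, 0.257, 0.0, -0.0]
contact_force: [-0.2, 0.5, 0.5]
opening: 0.751
finger_force: 0.0
```

>>> move_arm(
  plan=[
    {"x": 0, "y": 0, "z": 0, "yaw": 0, "fingers": 0.4},
    {"x": 0, "y": 0, "z": 0, "yaw": 0, "fingers": 0.7},
    {"x": 0, "y": 0, "z": 0, "yaw": 0, "fingers": 1},
    {"x": 0, "y": 0, "z": 0, "yaw": 0, "fingers": 1},
    {"x": 0, "y": 0, "z": 0, "yaw": 0, "fingers": 1},
  ],
  force=30,
)

```text
time: 28.6
eef_pos: [0.54, 0.3489, 0.1231]
tcp_rot: [0.966, 0.257, 0.001, -0.001]
contact_force: [-2.5, 5.2, 3.0]
opening: 0.471
finger_force: 29.0
```

>>> move_arm(
  plan=[
    {"x": 0, "y": 0, "z": 0, "yaw": 0.08, "fingers": 1},
    {"x": 0, "y": 0, "z": 0, "yaw": 0.16, "fingers": 1},
    {"x": 0, "y": 0, "z": 0, "yaw": 0.24, "fingers": 1},
    {"x": 0, "y": 0, "z": 0, "yaw": 0.32, "fingers": 1},
    {"x": 0, "y": 0, "z": 0, "yaw": 0.4, "fingers": 1},
  ],
)

```text
time: 29.1
eef_pos: [0.5408, 0.3487, 0.1224]
tcp_rot: [0.998, 0.059, 0.002, -0.001]
contact_force: [1.4, 3.5, -0.9]
opening: 0.474
finger_force: 54.7
```

>>> move_arm(
  plan=[
    {"x": 0, "y": 0, "z": 0, "yaw": 0.08, "fingers": 1},
    {"x": 0, "y": 0, "z": 0, "yaw": 0.16, "fingers": 1},
    {"x": 0, "y": 0, "z": 0, "yaw": 0.24, "fingers": 1},
    {"x": 0, "y": 0, "z": 0, "yaw": 0.32, "fingers": 1},
    {"x": 0, "y": 0, "z": 0, "yaw": 0.4, "fingers": 1},
  ],
)

```text
time: 29.6
eef_pos: [0.5406, 0.348, 0.123]
tcp_rot: [0.99, -0.141, 0.001, -0.001]
contact_force: [-1.6, 0.8, 3.1]
opening: 0.475
finger_force: 44.4
```

>>> move_arm(
  plan=[
    {"x": 0, "y": 0, "z": 0, "yaw": 0.08, "fingers": 1},
    {"x": -0.001, "y": 0.0004, "z": -0.002, "yaw": 0.08, "fingers": 1},
    {"x": -0.002, "y": 0.0008, "z": -0.004, "yaw": 0.08, "fingers": 1},
    {"x": -0.0031, "y": 0.0012, "z": -0.0061, "yaw": 0.08, "fingers": 1},
    {"x": -0.0031, "y": 0.0012, "z": -0.0061, "yaw": 0.08, "fingers": 1},
  ],
)

```text
time: 30.1
eef_pos: [0.5372, 0.3476, 0.1291]
tcp_rot: [0.984, -0.179, 0.001, -0.0]
contact_force: [1.2, 3.6, 3.1]
opening: 0.443
finger_force: 29.6
```

>>> move_arm(
  plan=[
    {"x": 0, "y": 0, "z": 0, "yaw": 0, "fingers": 0.3},
    {"x": 0, "y": 0, "z": 0, "yaw": 0, "fingers": 0.2},
    {"x": 0, "y": 0, "z": 0, "yaw": 0, "fingers": 0.2},
    {"x": 0, "y": 0, "z": 0, "yaw": 0, "fingers": 0.2},
  ],
)

```text
time: 30.5
eef_pos: [0.5362, 0.3469, 0.1274]
tcp_rot: [0.984, -0.179, -0.001, 0.001]
contact_force: [0.3, 0.9, 0.4]
opening: 0.799
finger_force: 0.0
```

>>> move_arm(
  plan=[
    {"x": 0, "y": 0, "z": -0.02, "yaw": 0, "fingers": 0.2},
    {"x": 0, "y": 0, "z": -0.06, "yaw": 0, "fingers": 0.2},
    {"x": -0.03, "y": 0, "z": -0.1, "yaw": 0, "fingers": 0.2},
    {"x": -0.07, "y": 0, "z": -0.11, "yaw": 0, "fingers": 0.2},
    {"x": -0.08, "y": 0, "z": -0.11, "yaw": 0, "fingers": 0.2},
  ],
)

```text
time: 31.0
eef_pos: [0.4604, 0.3772, 0.2416]
tcp_rot: [0.984, -0.178, 0.002, -0.002]
contact_force: [0.1, 0.1, -0.8]
opening: 0.802
finger_force: 0.0
```

>>> move_arm(
  plan=[
    {"x": 0, "y": 0, "z": 0, "yaw": 0, "fingers": 0.2},
    {"x": 0, "y": 0, "z": 0, "yaw": 0, "fingers": 0.2},
    {"x": 0, "y": 0, "z": 0, "yaw": 0, "fingers": 0.2},
  ],
)

```text
time: 31.3
eef_pos: [0.4623, 0.3748, 0.2368]
tcp_rot: [0.984, -0.18, -0.001, 0.001]
contact_force: [-0.4, 0.2, 0.2]
opening: 0.802
finger_force: 0.0
```

Run:
```python
from h import *
s=ctrl.get_state();im=ctrl.read_camera('wrist');c=cam('wrist',s);n=np.load('face.npz')['n'];print(s['time'],s['eef_pos'],s['contact_force'])
low=np.array([.5379,.3471,.1374])
print('pred bar down',proj(c,low),'up',proj(c,low+.007*n))
x,y=proj(c,low).astype(int);y0=max(y-45,0);k=im[y0:y+45,x-45:x+45].max(2)
m=(k<50).astype(np.uint8);ct,_=cv2.findContours(m,0,2);K=cv2.convexHull(max(ct,key=cv2.contourArea))
z=np.zeros_like(m);cv2.drawContours(z,[K],-1,1,-1);z=cv2.erode(z,np.ones((7,7)));b=np.argwhere((k>130)&(z>0))
print('bar',b.mean(0)[::-1]+[x-45,y0],len(b),'ell',cv2.fitEllipse(K),[x-45,y0])
a=ctrl.read_camera('top');T=cam('top')
x,y=proj(T,[.5701,-.3857,.158]).astype(int)
q=quad(a,(x-38,y-30,76,60),(5,90,100));print('flat top',np.mean([plane(T,k,.158)[:2] for k in q],0))
cv2.imwrite('pics/end.png',np.vstack([im[:300,:,::-1],a[100:400,:,::-1]]))
```

```text
31.3 [0.4623 0.3748 0.2368] [-0.3668  0.1553  0.182 ]
pred bar down [318.0751 125.2123] up [320.2005 129.9418]
bar [320.1881 129.9802] 101 ell ((48.81509780883789, 51.31890869140625), (61.310855865478516, 64.5250015258789), 39.73882293701172) [np.int64(273), np.int64(80)]
flat top [ 0.5662 -0.3854]
```

View pics/end.png

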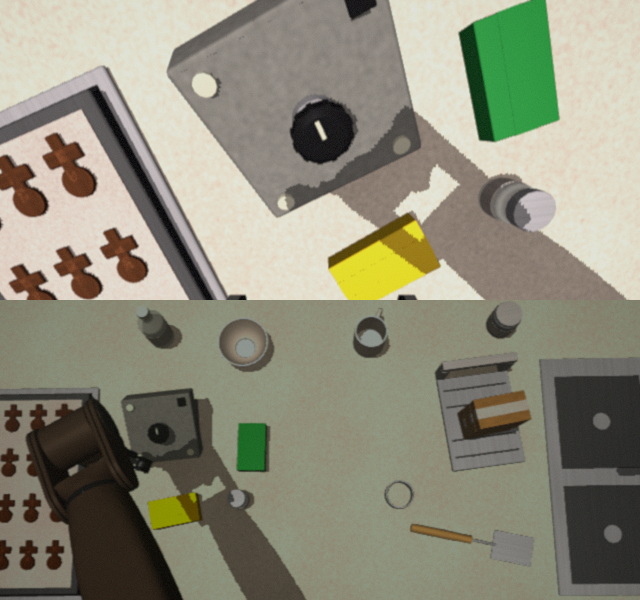

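The cap is fully up, with its bar at (320,130) exactly as predicted, and the collar is visible. The column is intact on the lift and nothing else has moved, so I'm handing in.

```bash
python3 -c "
from plant import ctrl
print(ctrl.sign_off())"
```

```text
the job is handed in; nothing more can be done
None
```

I latched the stop, stacked the tall and then the flat carton squarely on the lift's carton, turned the cap until it sprang fully up, and handed the job in at about 31 s of the 70 s. Camera checks showed the cap up and the column in place, but sign-off returned no verdict.

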